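# Feed a steel bar under a shear guard with a push stick

### The job

Lay the small steel bar on the feed bed of the bench shear, lined up with the low opening of the guard, and let go of it. Then take the wooden push stick and, with its nose behind the bar, slide the bar in under the guard until it bears firmly on the sprung back gauge hidden inside, pressing the gauge in a little without ramming it to the end of its travel. Draw the stick out again, set it down on the bench off the shear, and leave the tin and the wax where they are.

Things in the scene. Friction and masses are not known exactly. Their poses are not given: they have to be found in the camera images.
- shear: Fixed grey guarded feed bed of a bench shear. +x is the feed direction, z up; origin on the bench under the middle of the guard's mouth. Base plate x = -120 to 195 mm, 84 mm wide; its top (the bed) is 10 mm above the bench. Guard x = 0 to 145, 63 mm wide, top at 44 mm, knob on it to 64; a lever at its +y side and rear reaches 75 mm.
- shear_bed (a point): Middle of the loading bed, on the bed surface 10 mm above the bench and 50 mm in front of the guard's mouth; axes as shear. Two low round rails (from 112 mm before the mouth up to it), tops 4 mm above the bed, leave a channel 25.6 mm wide on the centre line; lay the bar between them. Keep the stick 4 to 6 mm off the bed and off the walls: rubbing adds to the push felt.
- shear_mouth (a point): Middle of the guard's opening at bed height (x = 0 of the shear); axes as shear. The opening is 25 mm wide, 22 mm high, edges rounded. Inside the roof, 89 mm in, a sprung presser bears on the bar: the bar's front end meets it about 82 mm in (a short peak of 6 to 20 N); then sliding takes a steady push of about 4 to 9 N, and the bar then stays, easing back a mm or two off a hard-pressed gauge.
- gauge: Back gauge in the rear of the guard; same origin and axes as shear (its pose does not show the setting). A clamped carriage holds a sprung plunger facing the mouth; its face is set anywhere from x = 98 to 128 mm. It gives at 2.5 N, stiffens 1.25 N per mm, and ends after 8 mm (12.5 N); this adds to the drag. About 2 to 5 mm of give is right.
- bar_center (a point): Centre of the loose plain steel bar, 62 mm long (along this point's y axis) x 19 mm wide (x) x 13 mm high (z), 0.1 to 0.15 kg; lies flat on the bench. It slides into the shear lengthwise.
- stick_grip (a point): Grip point on the upright handle of the loose wooden push stick, 40 mm above its underside. Handle: 30 mm along the stick (x) x 20 mm across (y), from 10 to 64 mm above the underside. It stands on a flat sole 170 mm long, 16 mm wide, 10 mm high, which reaches 140 mm ahead of this point (+x, the nose that pushes) and 30 mm behind it. 0.1 kg.
- stick_nose (a point): Middle of the front end face of the push stick's sole, 5 mm above its underside and 140 mm ahead of the grip point; same axes as stick_grip.
- tin: Bystander: small round white tin, 42 mm diameter, 18 mm high; origin under its centre.
- wax: Bystander: round cake of beeswax, 44 mm diameter, 22 mm high; origin under its centre.

How it is judged:
On the way, in this order (a step that is already met when the one before it is completed fails the run):
1. the bar lies flat on the feed bed between the rails, in front of the guard, let go (x of bar_center in the frame of shear between -0.1 and 0.015 m and y of bar_center in the frame of shear between -0.006 and 0.006 m and height (world z) of bar_center between 0.013 and 0.0195 m and angle between the y axis of bar_center and the x axis of shear, either way round below 0.2 rad and contact force between the fingers and bar below 0.1 N), for 0.2 s.
2. the push stick pushes the bar in under the guard (x of bar_center in the frame of shear above 0.035 m and contact force between stick and bar above 0.5 N), for 0.05 s.
3. the push stick presses the bar firmly on the back gauge (over 3.5 N) (contact force between bar and gauge above 3.5 N and contact force between stick and bar above 2 N), for 0.2 s.
At the end, for the whole second after the job is handed in: The bar is under the guard, in line with the feed (within 0.1 rad), still bearing on the back gauge with more than 1.5 N and at rest; the push stick is released and lies still on the bench, not touching the shear; tin and wax are within 25 mm of where they were (contact force between bar and gauge above 1.5 N and angle between the y axis of bar_center and the x axis of shear, either way round below 0.1 rad and x of bar_center in the frame of shear above 0.06 m and height (world z) of stick_nose below 0.012 m and height (world z) of stick_grip below 0.05 m and contact force between stick and shear below 0.1 N and contact force between the fingers and stick below 0.1 N and linear speed of stick below 0.02 m/s and linear speed of bar below 0.01 m/s).
It fails at once if the bar is rammed on the gauge: more than 15 N, beyond the end of the plunger's travel (contact force between bar and gauge above 15 N).
It fails at once if the tin is moved by more than 25 mm (distance of tin from where it was at the start of the episode above 0.025 m).
It fails at once if the wax is moved by more than 25 mm (distance of wax from where it was at the start of the episode above 0.025 m).
It also fails if it takes over 72 s, if anything falls off the work surface, if the arm or the gripper's body presses on something with over 40 N, if the wrist force passes 120 N, or if a joint passes its speed limit or range.

### The arm

A 6-joint arm with a two-finger parallel gripper is mounted at the origin on the work surface; the furniture and walls round the work are solid. World frame = base frame: x ahead of the robot, y to its left, z up, the work surface at z = 0. Lengths are in m, angles in rad, forces in N, time in s.
With the tool pointing down it reaches from about 0.3 to 0.85 m from the base axis. Payload 4.2 kg.
Tool frame: the origin (TCP) lies at the very end of the fingers, on their centre line; the grasp point (between the pads) lies robot.hold_point_z behind it (robot.hold_point_z is the distance from the TCP to the grasp point, in m); z points along the fingers, y is the direction in which the jaws open and shut (so a half turn about z gives the same grasp; the last joint's range is limited). The gripper opens to 91 mm and grips with 3 to 60 N. Pads are 32 mm wide; open, the fingers measure 118 mm over their backs; the gripper's body (76 mm by 178 mm) begins 60 mm behind the grasp point.
Start: joints at [-1.143, 0.32, 1.565, -0, 1.257, -0.02], TCP at [0.249, -0.518, 0.214] pointing down, gripper open.
Joint ranges: [-3.11, 3.11], [-0.84, 2.01], [0.21, 2.61], [-1.34, 4.49], [0.05, 2.63], [-2.56, 2.56]. Speed limits (rad/s): [2.57, 2.57, 3.14, 3.14, 3.14, 3.14].

### API

Orientations are given as a 3x3 rotation matrix whose columns are the frame's x, y, z axes.
In Python, from cell import robot gives the robot as it stands.
- The arm moves only by the tool move_arm, never from a script. Its argument "steps" is a list of rows, each an object with "dp": the shift along the tool's x, y, z in cm, a list of three; "twist": the turn, a rotation vector about the tool's x, y, z in degrees, a list of three. In form: [{"dp": [dx, dy, dz], "twist": [ax, ay, az]}, ...]. A call has 1 to 8 rows; each row shifts and turns the pose as measured when the row begins, along the tool's axes as they then stand; what a row does not reach is not made up. A row lasts 1/10 s, in which the tool goes at most 50 mm and 8.59 degrees, less where a joint would pass 70% of its speed; a pose out of reach is approached as far as the arm can. A call with a gripper value outside its range is refused whole. "claw" is the opening, from 0 (shut) to 1 (fully open), set as the call begins (left out, the last holds). The fingers move at their own pace and stop on an object; "squeeze" is the grip in N (left out, the last holds). Time passes only in rows, so rows that do not move let the fingers close. It gives the time, the measured TCP pose, the force and the opening at its end, in the units of the state.
- robot.get_obs(): the state, without advancing time (a new reading comes with each control period).
- robot.grab_frame(name): name is "scene" or "top" or "wrist"; returns the picture (480x640x3 uint8, red, green, blue); there is no depth.
- robot.camera_params(name): a dict with "fov_y" (degrees; the focal length in pixels is half the picture's height over the tangent of half this angle, whatever the lens; pixels are square), "cx", "cy" (the principal point, pixels), "extrinsics" (4x4, takes a point from world to camera coordinates). Camera axes: x right, y down, z forward; pixel columns grow to the right and rows downward; lengths in m; the calibration is good to about 2 mm. The wrist camera is an equidistant fisheye: a pixel r from the principal point sees the ray r / f radians off the axis. A picture is of the moment at which its call begins: read the wrist's pose just before it. camera_params takes no time and is no camera call; for the wrist camera it gives the pose at the moment of the call.
- robot.close_job(): hands the job in, once; it reports no verdict.
The state is a dict: "time": time; "joints": joint angles; "qd": joint speeds; "effort": joint torques, N m; "ee_pos": TCP position; "ee_rot": TCP orientation; "wrist_force": force on the tool from outside, world axes, zero at the start; "ft_torque": the same for the moment, N m; "opening": finger opening in m.
Only numpy, scipy, OpenCV 4.12 (cv2) and the standard library are available. Lean on these libraries where they do the work, as an engineer would, in place of code of your own. Each camera call takes 0.05 s, during which the arm holds its last target.

## Working session

There is one attempt and no reset: what is moved stays moved. The work goes in short steps, Python scripts to look and compute and a tool call to move; the robot and the scene stay as the last step left them, time stands still between calls to the robot, and variables do not carry over. Pictures are saved under pics/ and viewed, and the job is handed in when it is done.

Besides the shell and the picture viewer there is one more tool, called after "Emit:" as name(argument=value, ...), one argument or row to a line, values as JSON. move_arm: Moves the arm, as the interface text tells. Its arguments: {"type":"object","properties":{"steps":{"type":"array","items":{"type":"object","properties":{"dp":{"type":"array","items":{"type":"number"}},"twist":{"type":"array","items":{"type":"number"}}}}},"claw":{"type":"number"},"squeeze":{"type":"number"}},"required":["steps"]}

```bash
ls; mkdir -p pics
python3 - <<'E'
from cell import robot
import cv2
print(robot.get_obs()); print(robot.hold_point_z)
for n in ["scene","top","wrist"]:
    p=robot.camera_params(n); print(n,p)
    cv2.imwrite(f"pics/{n}0.png",cv2.cvtColor(robot.grab_frame(n),cv2.COLOR_RGB2BGR))
E
```

```text
pics
{'time': 0.0, 'joints': array([-1.14301832e+00,  3.20320421e-01,  1.56567395e+00, -2.39614814e-05,
        1.25737575e+00, -1.99544483e-02]), 'qd': array([ 0.00022513, -0.0008508 ,  0.00177863,  0.00034943, -0.0012341 ,
        0.00028575]), 'effort': array([ 1.21481127e-03, -4.12454188e+01, -2.31974477e+01,  7.27169146e-02,
        4.57131083e-02, -1.55977777e-04]), 'ee_pos': array([ 0.24874176, -0.51786238,  0.21310586]), 'ee_rot': array([[ 9.01427888e-01,  4.32928617e-01, -7.58121057e-04],
       [ 4.32929280e-01, -9.01426455e-01,  1.60783977e-03],
       [ 1.26894704e-05, -1.77756441e-03, -9.99998420e-01]]), 'wrist_force': array([-0.53030452,  0.4111398 , -0.03082599]), 'ft_torque': array([-0.06313123,  0.052093  ,  0.01930819]), 'opening': 0.09126802439932483}
0.0188
scene {'fov_y': 49.81015254426141, 'cx': 319.88959253795645, 'cy': 242.30371461414276, 'extrinsics': array([[-0.68849138, -0.72508276, -0.01531696,  0.37381238],
       [-0.55106587,  0.53675316, -0.63892289,  0.35010337],
       [ 0.47149339, -0.43145225, -0.76911828,  0.65020463],
       [ 0.        ,  0.        ,  0.        ,  1.        ]])}
top {'fov_y': 42.47541825778948, 'cx': 330.29289783964, 'cy': 237.011201245941, 'extrinsics': array([[-0.0291344 , -0.99949634, -0.01258015,  0.02412828],
       [-0.98986213,  0.03059927, -0.13869625,  0.56191495],
       [ 0.13901133,  0.00841178, -0.99025506,  0.96522839],
       [ 0.        ,  0.        ,  0.        ,  1.        ]])}
wrist {'fov_y': 65.70646984690485, 'cx': 314.62225614736616, 'cy': 247.3247510479593, 'extrinsics': array([[ 0.43337384, -0.9012135 , -0.00115711, -0.57440332],
       [-0.87367831, -0.42044704,  0.2447662 , -0.02780076],
       [-0.22107311, -0.10506432, -0.96958144,  0.39027283],
       [ 0.        ,  0.        ,  0.        ,  1.        ]])}
```

View pics/top0.png

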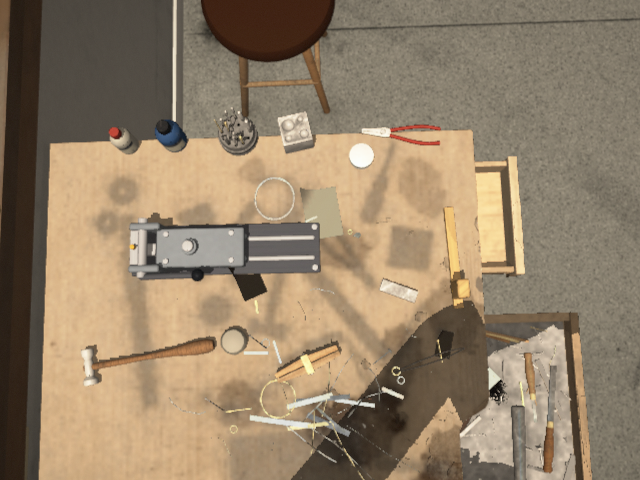

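View pics/scene0.png

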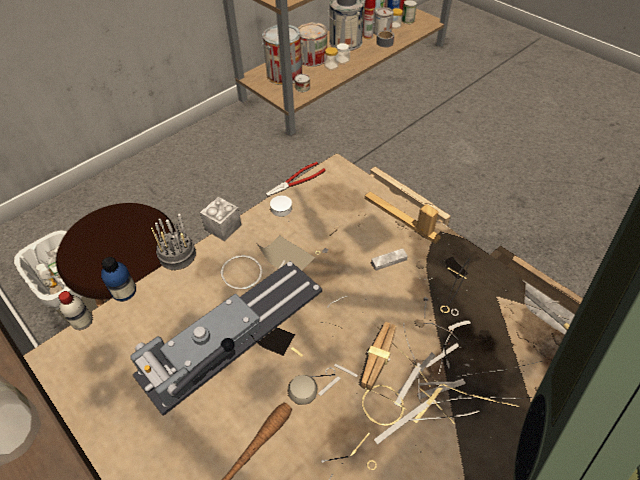

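View pics/wrist0.png

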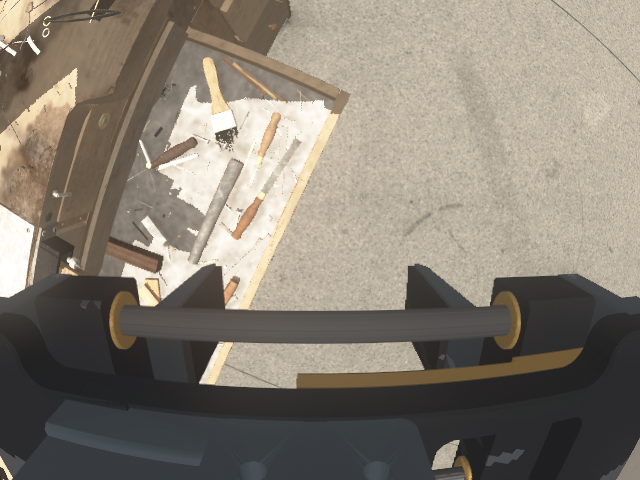

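The top view shows the shear at about (225,248) with its bed to the right, so feed is to the left, about world +y. The bar is at (398,290), the stick runs from its nose at (450,208) to its handle at (461,290), the tin is at (361,155) and the wax at (233,341).

```bash
cat > h.py <<'E'
import numpy as np, cv2
from cell import robot
def ray(n,uv,p=None):
    p=p or robot.camera_params(n); E=np.array(p['extrinsics']);R=E[:3,:3];t=E[:3,3]
    f=240/np.tan(np.radians(p['fov_y']/2)); x=(uv[0]-p['cx']);y=(uv[1]-p['cy'])
    if n=='wrist':
        r=np.hypot(x,y);th=r/f;d=np.array([x/r*np.sin(th),y/r*np.sin(th),np.cos(th)])
    else: d=np.array([x/f,y/f,1])
    return -R.T@t, R.T@d
def onz(n,uv,z,p=None):
    o,d=ray(n,uv,p); return o+d*(z-o[2])/d[2]
def proj(n,X,p=None):
    p=p or robot.camera_params(n); E=np.array(p['extrinsics']);c=E[:3,:3]@X+E[:3,3]
    f=240/np.tan(np.radians(p['fov_y']/2))
    if n=='wrist':
        r=np.hypot(c[0],c[1]);th=np.arctan2(r,c[2]);return np.array([p['cx']+f*th*c[0]/r,p['cy']+f*th*c[1]/r])
    return np.array([p['cx']+f*c[0]/c[2],p['cy']+f*c[1]/c[2]])
def tri(a,b):
    (o1,d1),(o2,d2)=a,b
    d1=d1/np.linalg.norm(d1);d2=d2/np.linalg.norm(d2)
    s=np.linalg.lstsq(np.c_[d1,-d2],o2-o1,rcond=None)[0]
    p,q=o1+s[0]*d1,o2+s[1]*d2
    return (p+q)/2,np.linalg.norm(p-q)
E
python3 - <<'E'
import cv2,numpy as np
t=cv2.imread('pics/top0.png');s=cv2.imread('pics/scene0.png')
def crop(im,x,y,w,h,k,n):
    cv2.imwrite(n,cv2.resize(im[y:y+h,x:x+w],None,fx=k,fy=k,interpolation=cv2.INTER_CUBIC))
crop(t,120,205,210,90,3.8,'pics/c1.png')
crop(t,370,195,110,120,5,'pics/c2.png')
E
```

```text
(no output)
```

View pics/c1.png

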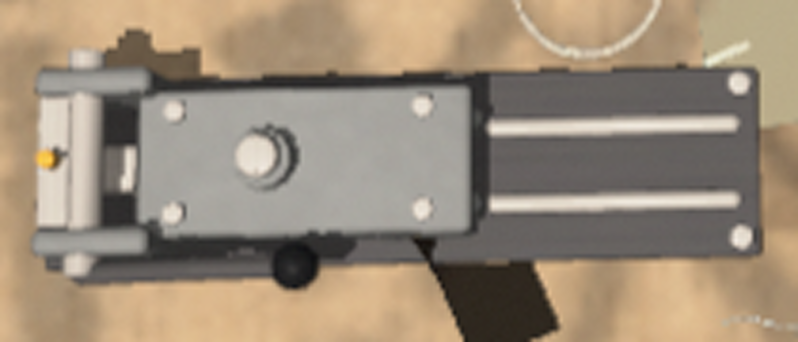

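View pics/c2.png

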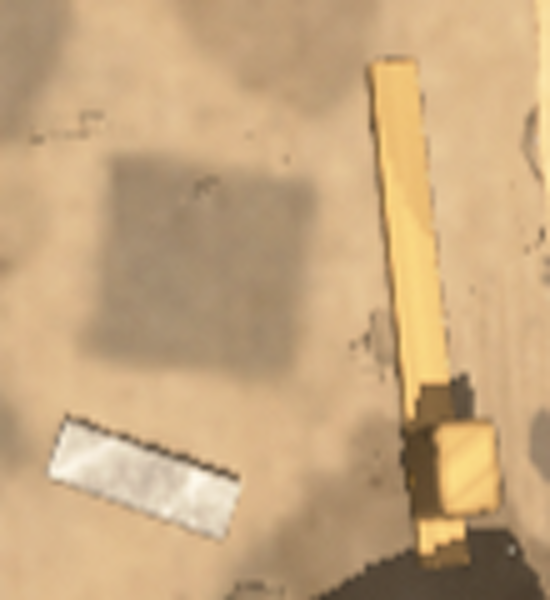

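Run:
```python
from h import *
t=cv2.imread('pics/top0.png')
g=t.min(2)
# rails
sub=np.zeros_like(g); sub[232:262,249:316]=(g[232:262,249:316]>150)*255
n,l,st,c=cv2.connectedComponentsWithStats(sub)
L=[]
for i in range(1,n):
    if st[i,4]>40:
        ys,xs=np.where(l==i); print(st[i],c[i])
        w=g[ys,xs].astype(float)
        v=[]
        for x in range(252,312):
            yy=np.arange(c[i][1]-4,c[i][1]+5).astype(int); ww=np.clip(g[yy,x].astype(float)-110,0,None); v.append((x,(yy*ww).sum()/ww.sum()))
        v=np.array(v); P=np.array([onz('top',q,0.013) for q in v]); L.append(P)
        m=P.mean(0); u=np.linalg.svd(P-m)[2][0]; u*=np.sign(u[1]); print('rail',m,np.degrees(np.arctan2(u[1],u[0])),'ends',P[0],P[-1])
C=lambda a,k,o:np.array(a)/k+np.array(o)-0.5+0.5/k
for q in [(740,124),(740,200),(490,127),(490,203)]: print('railend',onz('top',C(q,3.8,(120,205)),.013))
for q in [(757,70),(762,255)]: print('base',onz('top',C(q,3.8,(120,205)),.010))
for q in [(470,85),(475,233),(140,85)]: print('guard',onz('top',C(q,3.8,(120,205)),.044))
b=[(68,418),(240,480),(222,538),(50,478)]
B=np.array([onz('top',C(q,5,(370,195)),.013) for q in b]);print(B,'bar',B.mean(0)); d=(B[0]+B[3]-B[1]-B[2])/2;print(np.linalg.norm(d),np.degrees(np.arctan2(d[1],d[0])))
s=[(370,65),(418,60),(420,555),(468,555),(448,380),(404,400)]
S=np.array([onz('top',C(q,5,(370,195)),.010) for q in s]);print(S); print(S[:2].mean(0),S[2:4].mean(0))
print('handle top',[onz('top',C(q,5,(370,195)),.064) for q in [(438,425),(495,420),(500,510),(440,515)]])
print('tin',onz('top',(361,155),.018),'wax',onz('top',(233,341),.022))
```

```text
[249 236  65   5 223] [281.03139013 237.71300448]
rail [0.5674445  0.08902262 0.013     ] 89.53107341951966 ends [0.56794942 0.13838379 0.013     ] [0.56696826 0.03969163 0.013     ]
[249 256  65   5 226] [281.26548673 257.68584071]
rail [0.53387614 0.0896326  0.013     ] 89.53196529313041 ends [0.53440779 0.13877048 0.013     ] [0.53341085 0.04052421 0.013     ]
railend [0.5664766  0.03407382 0.013     ]
railend [0.53291284 0.03493199 0.013     ]
railend [0.5685439  0.14410624 0.013     ]
railend [0.5349315  0.14446784 0.013     ]
base [0.59076859 0.02604462 0.01      ]
base [0.50877413 0.02603549 0.01      ]
guard [0.5825226  0.14806629 0.044     ]
guard [0.51893424 0.1465513  0.044     ]
guard [0.58692998 0.28968591 0.044     ]
[[ 0.49468084 -0.07791253  0.013     ]
 [ 0.47256863 -0.13363945  0.013     ]
 [ 0.45375503 -0.12681305  0.013     ]
 [ 0.47508875 -0.07117662  0.013     ]] bar [ 0.47402331 -0.10238541  0.013     ]
0.05976902235826421 68.68786810096718
[[ 0.6105397  -0.18444697  0.01      ]
 [ 0.61173968 -0.20064221  0.01      ]
 [ 0.44636434 -0.19191688  0.01      ]
 [ 0.44589981 -0.20765917  0.01      ]
 [ 0.50370318 -0.20444653  0.01      ]
 [ 0.49751139 -0.18952912  0.01      ]]
[ 0.61113969 -0.19254459  0.01      ] [ 0.44613207 -0.19978802  0.01      ]
handle top [array([ 0.48541339, -0.18978447,  0.064     ]), array([ 0.4864436 , -0.20768622,  0.064     ]), array([ 0.45833296, -0.20755296,  0.064     ]), array([ 0.4573344 , -0.18878979,  0.064     ])]
tin [ 0.70382181 -0.04858139  0.018     ] wax [0.3996532  0.16990722 0.022     ]
```

```bash
cat >> h.py <<'E'
def plan(target,yaw,n):
    """tool-down; rows of tool-axis shifts to world target with tool x at yaw (deg)"""
    from scipy.spatial.transform import Rotation as Rn
    o=robot.get_obs(); p=np.array(o['ee_pos']);R=np.array(o['ee_rot'])
    y=np.radians(yaw); T=np.array([[np.cos(y),np.sin(y),0],[np.sin(y),-np.cos(y),0],[0,0,-1]])
    rv=Rn.from_matrix(R.T@T).as_rotvec()
    print('twist total deg',np.degrees(rv).round(2),'dp total cm (tool now)',(R.T@(np.array(target)-p)*100).round(2))
    for i in range(n):
        Ri=R@Rn.from_rotvec(rv*i/n).as_matrix(); d=Ri.T@(np.array(target)-p)/n*100
        print('{"dp":%s,"twist":%s}'%(d.round(2).tolist(),np.degrees(rv/n).round(2).tolist()),end=',')
    print()
E
python3 -c "
from h import *
plan([.474,-.1024,.12],68.7,12)"
```

```text
twist total deg [-7.000e-02 -3.000e-02 -4.305e+01] dp total cm (tool now) [ 38.29 -27.7    9.37]
{"dp":[3.19, -2.31, 0.78],"twist":[-0.01, -0.0, -3.59]},{"dp":[3.33, -2.1, 0.78],"twist":[-0.01, -0.0, -3.59]},{"dp":[3.45, -1.89, 0.78],"twist":[-0.01, -0.0, -3.59]},{"dp":[3.57, -1.67, 0.78],"twist":[-0.01, -0.0, -3.59]},{"dp":[3.66, -1.45, 0.78],"twist":[-0.01, -0.0, -3.59]},{"dp":[3.75, -1.21, 0.78],"twist":[-0.01, -0.0, -3.59]},{"dp":[3.82, -0.98, 0.78],"twist":[-0.01, -0.0, -3.59]},{"dp":[3.87, -0.74, 0.78],"twist":[-0.01, -0.0, -3.59]},{"dp":[3.91, -0.49, 0.78],"twist":[-0.01, -0.0, -3.59]},{"dp":[3.93, -0.25, 0.78],"twist":[-0.01, -0.0, -3.59]},{"dp":[3.94, -0.0, 0.78],"twist":[-0.01, -0.0, -3.59]},{"dp":[3.93, 0.25, 0.78],"twist":[-0.01, -0.0, -3.59]},
```

Emit:
move_arm(
  steps=[
    {"dp": [3.2, -2.3, 0.6], "twist": [0, 0, -3.6]},
    {"dp": [3.3, -2.1, 0.6], "twist": [0, 0, -3.6]},
    {"dp": [3.4, -1.9, 0.6], "twist": [0, 0, -3.6]},
    {"dp": [3.6, -1.7, 0.6], "twist": [0, 0, -3.6]},
    {"dp": [3.7, -1.4, 0.6], "twist": [0, 0, -3.6]},
    {"dp": [3.7, -1.2, 0.6], "twist": [0, 0, -3.6]},
    {"dp": [3.8, -1.0, 0.6], "twist": [0, 0, -3.6]},
    {"dp": [3.9, -0.7, 0.6], "twist": [0, 0, -3.6]},
  ],
  claw=1,
)

```text
time: 0.95
ee_pos: [0.3995, -0.235, 0.1617]
ee_rot: [[0.573, 0.82, -0.001], [0.82, -0.573, -0.0], [-0.001, -0.001, -1.0]]
wrist_force: [0.6, -1.2, 0.8]
opening: 0.0914
```

```bash
python3 -c "
from h import *
plan([.474,-.1024,.12],68.7,5)"
```

```text
twist total deg [ -0.04   0.03 -13.66] dp total cm (tool now) [15.14 -1.49  4.16]
{"dp":[3.03, -0.3, 0.83],"twist":[-0.01, 0.01, -2.73]},{"dp":[3.04, -0.15, 0.83],"twist":[-0.01, 0.01, -2.73]},{"dp":[3.04, -0.01, 0.83],"twist":[-0.01, 0.01, -2.73]},{"dp":[3.04, 0.14, 0.83],"twist":[-0.01, 0.01, -2.73]},{"dp":[3.03, 0.28, 0.83],"twist":[-0.01, 0.01, -2.73]},
```

Emit:
move_arm(
  steps=[
    {"dp": [3.0, -0.3, 0.8], "twist": [0, 0, -2.7]},
    {"dp": [3.0, -0.2, 0.8], "twist": [0, 0, -2.7]},
    {"dp": [3.0, 0, 0.8], "twist": [0, 0, -2.7]},
    {"dp": [3.0, 0.1, 0.8], "twist": [0, 0, -2.7]},
    {"dp": [3.0, 0.3, 0.8], "twist": [0, 0, -2.7]},
    {"dp": [0, 0, 0]},
  ],
)

```text
invalid input at $.steps[5]: expected keys dp, twist
```

```bash
python3 -c "
from h import *
plan([.474,-.1024,.12],68.7,1)
im=robot.grab_frame('wrist');cv2.imwrite('pics/w1.png',im[:,:,::-1])"
```

```text
twist total deg [ -0.04   0.03 -13.66] dp total cm (tool now) [15.14 -1.49  4.16]
{"dp":[15.14, -1.49, 4.16],"twist":[-0.04, 0.03, -13.66]},
```

View pics/w1.png

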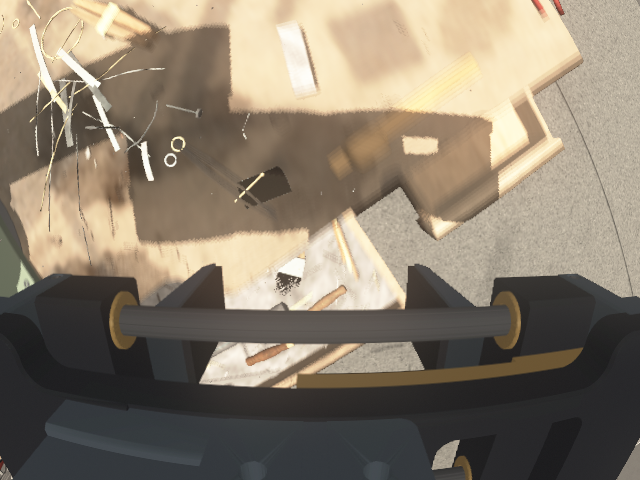

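The wrist view, taken before the move, shows the bar at (295,60) and the stick from (335,160) to (475,65). I'm sending the move again with twist in every row.

Emit:
move_arm(
  steps=[
    {"dp": [3.0, -0.3, 0.8], "twist": [0, 0, -2.7]},
    {"dp": [3.0, -0.2, 0.8], "twist": [0, 0, -2.7]},
    {"dp": [3.0, 0, 0.8], "twist": [0, 0, -2.7]},
    {"dp": [3.0, 0.1, 0.8], "twist": [0, 0, -2.7]},
    {"dp": [3.0, 0.3, 0.8], "twist": [0, 0, -2.7]},
    {"dp": [0, 0, 0], "twist": [0, 0, 0]},
  ],
)

```text
time: 1.6
ee_pos: [0.4757, -0.0912, 0.119]
ee_rot: [[0.35, 0.937, -0.002], [0.937, -0.35, 0.005], [0.004, -0.003, -1.0]]
wrist_force: [-0.8, -1.4, 0.2]
opening: 0.091
```

```bash
python3 -c "
from h import *
plan([.474,-.1024,.12],68.7,1)
im=robot.grab_frame('wrist');cv2.imwrite('pics/w2.png',im[:,:,::-1])"
```

```text
twist total deg [-0.2  -0.22  0.81] dp total cm (tool now) [-1.11  0.24 -0.1 ]
{"dp":[-1.11, 0.24, -0.1],"twist":[-0.2, -0.22, 0.81]},
```

View pics/w2.png

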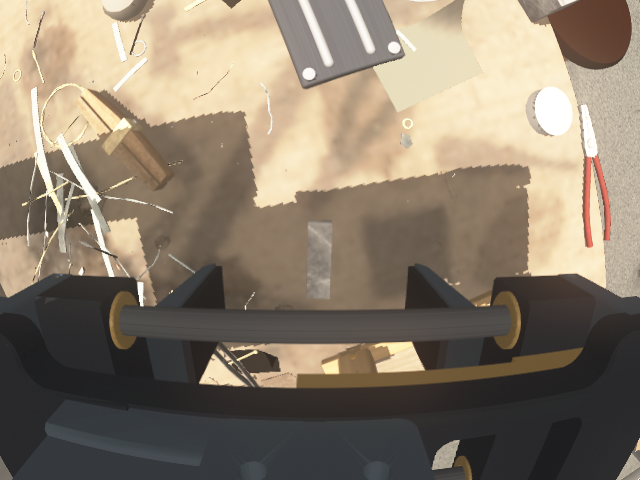

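The wrist view shows the bar at about (318,260) and the shear bed's end at (350,60). Next I'll measure the bar with the wrist camera.

Run:
```python
from h import *
im=cv2.imread('pics/w2.png'); cv2.imwrite('pics/w2c.png',cv2.resize(im[205:310,260:380],None,fx=5,fy=5,interpolation=cv2.INTER_CUBIC))
hsv=cv2.cvtColor(im,cv2.COLOR_BGR2HSV); m=np.zeros(im.shape[:2],np.uint8)
m[212:306,290:345]=((hsv[212:306,290:345,1]<45))*255
m=cv2.morphologyEx(m,cv2.MORPH_OPEN,np.ones((3,3)))
c=max(cv2.findContours(m,0,2)[0],key=cv2.contourArea); r=cv2.minAreaRect(c);print(r)
B=np.array([onz('wrist',q,.013) for q in cv2.boxPoints(r)]);print(B,B.mean(0))
e=[np.linalg.norm(B[i]-B[(i+1)%4]) for i in range(4)];print(e)
i=int(np.argmax(e));d=B[i]-B[(i+1)%4];print(np.degrees(np.arctan2(d[1],d[0])))
```

```text
((318.6123046875, 259.019775390625), (23.53614044189453, 76.66978454589844), 1.847610354423523)
[[ 0.45337686 -0.12926953  0.013     ]
 [ 0.47729986 -0.07186336  0.013     ]
 [ 0.49382021 -0.07864905  0.013     ]
 [ 0.47083748 -0.13649461  0.013     ]] [ 0.4738336  -0.10406914  0.013     ]
[np.float64(0.062191463812429494), np.float64(0.01785965891980817), np.float64(0.062244000462937404), np.float64(0.01889643080407701)]
68.3314886931362
```

View pics/w2c.png

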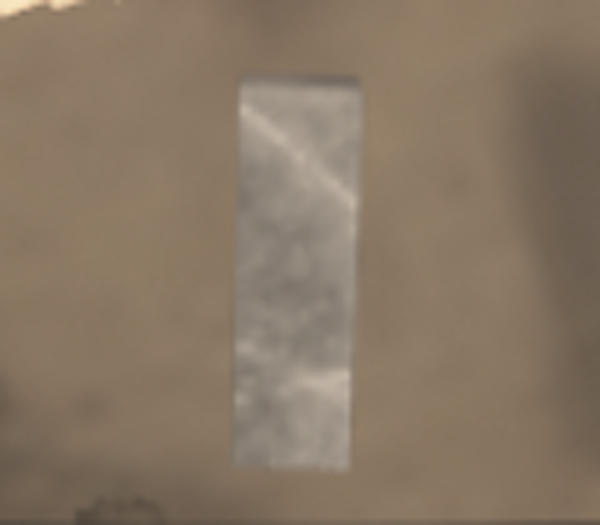

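```bash
python3 -c "
from h import *
plan([.4738,-.1034,.006],68.4,4)"
```

```text
twist total deg [-0.2  -0.17  1.04] dp total cm (tool now) [-1.11  0.31 11.33]
{"dp":[-0.28, 0.08, 2.83],"twist":[-0.05, -0.04, 0.26]},{"dp":[-0.27, 0.08, 2.83],"twist":[-0.05, -0.04, 0.26]},{"dp":[-0.27, 0.07, 2.83],"twist":[-0.05, -0.04, 0.26]},{"dp":[-0.27, 0.07, 2.83],"twist":[-0.05, -0.04, 0.26]},
```

Emit:
move_arm(
  steps=[
    {"dp": [-0.3, 0.1, 2.5], "twist": [0, 0, 0.3]},
    {"dp": [-0.3, 0.1, 2.5], "twist": [-0.1, -0.1, 0.3]},
    {"dp": [-0.3, 0.1, 2.5], "twist": [-0.1, -0.1, 0.3]},
    {"dp": [-0.3, 0, 1.5], "twist": [0, 0, 0.3]},
    {"dp": [0, 0, 0.5], "twist": [0, 0, 0]},
    {"dp": [0, 0, 0], "twist": [0, 0, 0]},
  ],
)

```text
time: 2.25
ee_pos: [0.4733, -0.1103, 0.0236]
ee_rot: [[0.377, 0.926, 0.004], [0.926, -0.377, -0.004], [-0.002, 0.005, -1.0]]
wrist_force: [-0.7, 0.4, 0.6]
opening: 0.091
```

```bash
python3 -c "
from h import *
plan([.4738,-.1034,.006],68.4,1)"
```

```text
twist total deg [ 0.26  0.12 -0.55] dp total cm (tool now) [ 0.66 -0.22  1.76]
{"dp":[0.66, -0.22, 1.76],"twist":[0.26, 0.12, -0.55]},
```

Emit:
move_arm(
  steps=[
    {"dp": [0.5, -0.2, 1.2], "twist": [0.2, 0.1, -0.5]},
    {"dp": [0, 0, 0], "twist": [0, 0, 0]},
    {"dp": [0, 0, 0.2], "twist": [0, 0, 0]},
    {"dp": [0, 0, 0], "twist": [0, 0, 0]},
  ],
)

```text
time: 2.65
ee_pos: [0.4749, -0.1054, 0.0108]
ee_rot: [[0.369, 0.929, 0.005], [0.929, -0.369, -0.002], [0.0, 0.005, -1.0]]
wrist_force: [0.3, -0.5, -0.4]
opening: 0.0914
```

```bash
python3 -c "
from h import *
plan([.4738,-.1034,.006],68.4,1)"
```

```text
twist total deg [ 0.31 -0.02 -0.06] dp total cm (tool now) [ 0.14 -0.18  0.48]
{"dp":[0.14, -0.18, 0.48],"twist":[0.31, -0.02, -0.06]},
```

Emit:
move_arm(
  steps=[
    {"dp": [0.15, -0.2, 0.4], "twist": [0.3, 0, 0]},
    {"dp": [0, 0, 0], "twist": [0, 0, 0]},
  ],
)

```text
time: 2.85
ee_pos: [0.4741, -0.1031, 0.0071]
ee_rot: [[0.369, 0.93, 0.001], [0.93, -0.369, 0.0], [0.001, 0.001, -1.0]]
wrist_force: [0.3, -0.2, -0.6]
opening: 0.0911
```

Emit:
move_arm(
  steps=[
    {"dp": [0, 0, 0], "twist": [0, 0, 0]},
    {"dp": [0, 0, 0], "twist": [0, 0, 0]},
    {"dp": [0, 0, 0], "twist": [0, 0, 0]},
    {"dp": [0, 0, 0], "twist": [0, 0, 0]},
    {"dp": [0, 0, 0], "twist": [0, 0, 0]},
  ],
  claw=0,
  squeeze=25,
)

```text
time: 3.35
ee_pos: [0.4744, -0.103, 0.0074]
ee_rot: [[0.368, 0.93, 0.002], [0.93, -0.368, -0.0], [0.001, 0.002, -1.0]]
wrist_force: [-0.2, -0.2, 1.0]
opening: 0.0543
```

Emit:
move_arm(
  steps=[
    {"dp": [0, 0, 0.15], "twist": [0, 0, 0]},
    {"dp": [0, 0, 0], "twist": [0, 0, 0]},
    {"dp": [0, 0, 0], "twist": [0, 0, 0]},
    {"dp": [0, 0, 0], "twist": [0, 0, 0]},
    {"dp": [0, 0, 0], "twist": [0, 0, 0]},
    {"dp": [0, 0, 0], "twist": [0, 0, 0]},
    {"dp": [0, 0, 0], "twist": [0, 0, 0]},
  ],
)

```text
time: 4.05
ee_pos: [0.4744, -0.1031, 0.0058]
ee_rot: [[0.368, 0.93, 0.002], [0.93, -0.368, -0.0], [0.001, 0.002, -1.0]]
wrist_force: [-0.3, 0.2, -0.9]
opening: 0.0185
```

Emit:
move_arm(
  steps=[
    {"dp": [0, 0, -2], "twist": [0, 0, 0]},
    {"dp": [0, 0, -3], "twist": [0, 0, 0]},
    {"dp": [0, 0, -2], "twist": [0, 0, 0]},
  ],
)

```text
time: 4.35
ee_pos: [0.4712, -0.1024, 0.0744]
ee_rot: [[0.369, 0.93, -0.008], [0.93, -0.369, 0.002], [-0.001, -0.008, -1.0]]
wrist_force: [0.1, 0.2, -1.8]
opening: 0.0188
```

```bash
python3 -c "
from h import *
plan([.5506,.080,.065],89.5,8)"
```

```text
twist total deg [ -0.45  -0.04 -21.13] dp total cm (tool now) [19.88  0.67  0.92]
{"dp":[2.48, 0.08, 0.11],"twist":[-0.06, -0.0, -2.64]},{"dp":[2.48, 0.2, 0.11],"twist":[-0.06, -0.0, -2.64]},{"dp":[2.47, 0.31, 0.11],"twist":[-0.06, -0.0, -2.64]},{"dp":[2.45, 0.42, 0.11],"twist":[-0.06, -0.0, -2.64]},{"dp":[2.43, 0.54, 0.11],"twist":[-0.06, -0.0, -2.64]},{"dp":[2.4, 0.65, 0.12],"twist":[-0.06, -0.0, -2.64]},{"dp":[2.37, 0.76, 0.12],"twist":[-0.06, -0.0, -2.64]},{"dp":[2.33, 0.87, 0.12],"twist":[-0.06, -0.0, -2.64]},
```

Emit:
move_arm(
  steps=[
    {"dp": [2.4, 0.1, 0.1], "twist": [-0.1, 0, -2.6]},
    {"dp": [2.4, 0.2, 0.1], "twist": [-0.1, 0, -2.6]},
    {"dp": [2.4, 0.3, 0.1], "twist": [0, 0, -2.6]},
    {"dp": [2.4, 0.4, 0.1], "twist": [0, 0, -2.6]},
    {"dp": [2.4, 0.5, 0.1], "twist": [0, 0, -2.6]},
    {"dp": [2.3, 0.6, 0.1], "twist": [-0.1, 0, -2.6]},
    {"dp": [2.2, 0.7, 0.1], "twist": [0, 0, -2.6]},
    {"dp": [0, 0, 0], "twist": [0, 0, 0]},
  ],
)

```text
time: 5.15
ee_pos: [0.5409, 0.0567, 0.0696]
ee_rot: [[0.049, 0.999, 0.003], [0.999, -0.049, -0.001], [-0.0, 0.003, -1.0]]
wrist_force: [-0.4, 0.7, -1.2]
opening: 0.0185
```

```bash
python3 -c "
from h import *
plan([.5506,.085,.065],89.5,1)"
```

```text
twist total deg [ 0.18  0.03 -2.33] dp total cm (tool now) [2.87 0.82 0.47]
{"dp":[2.87, 0.82, 0.47],"twist":[0.18, 0.03, -2.33]},
```

Emit:
move_arm(
  steps=[
    {"dp": [1.4, 0.4, 0], "twist": [0, 0, -1.2]},
    {"dp": [1.2, 0.3, 0], "twist": [0, 0, -1.0]},
    {"dp": [0, 0, 0], "twist": [0, 0, 0]},
  ],
)

```text
time: 5.45
ee_pos: [0.5484, 0.0834, 0.069]
ee_rot: [[0.01, 1.0, 0.001], [1.0, -0.01, -0.001], [-0.001, 0.001, -1.0]]
wrist_force: [-0.0, 0.3, -0.5]
opening: 0.0186
```

```bash
python3 -c "
from h import *
plan([.5506,.085,.065],89.5,1)
p=robot.camera_params('wrist')
import pickle;pickle.dump(p,open('w3.pkl','wb'))
im=robot.grab_frame('wrist');cv2.imwrite('pics/w3.png',im[:,:,::-1])
im=robot.grab_frame('top');cv2.imwrite('pics/t3.png',im[:,:,::-1])
"
```

```text
twist total deg [ 0.06  0.07 -0.05] dp total cm (tool now) [0.17 0.22 0.4 ]
{"dp":[0.17, 0.22, 0.4],"twist":[0.06, 0.07, -0.05]},
```

View pics/w3.png

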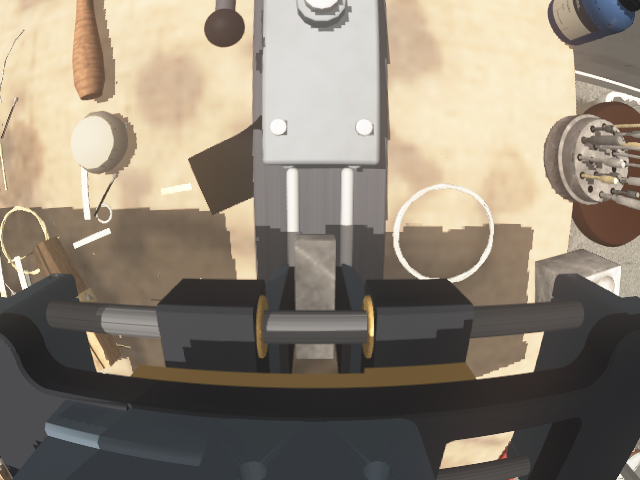

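View pics/t3.png

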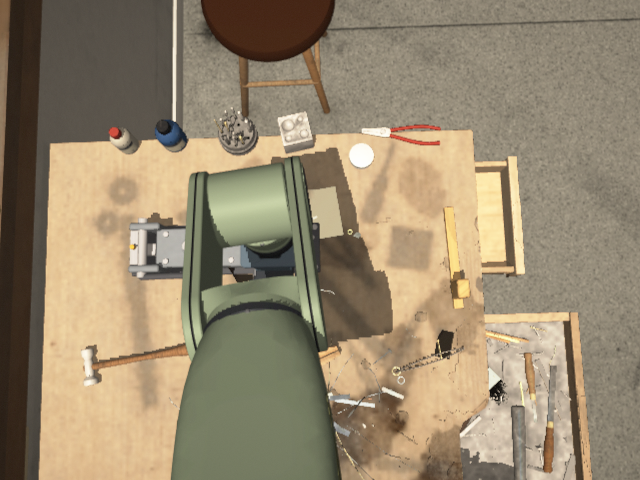

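Run:
```python
from h import *
import pickle;p=pickle.load(open('w3.pkl','rb'))
im=cv2.imread('pics/w3.png')
cv2.imwrite('pics/w3c.png',cv2.resize(im[155:275,250:390],None,fx=5,fy=5,interpolation=cv2.INTER_CUBIC))
g=im.min(2).astype(float)
for a,b in [(283,303),(337,358)]:
    P=[]
    for y in range(172,222,4):
        ww=np.clip(g[y,a:b]-140,0,None); x=(np.arange(a,b)*ww).sum()/ww.sum(); P.append(onz('wrist',(x,y),.0135,p))
    P=np.array(P);k=np.polyfit(P[:,1],P[:,0],1);print('x at y=.09,.146',np.polyval(k,[.09,.146]),k[0], P[0],P[-1])
```

```text
x at y=.09,.146 [0.53476984 0.53514342] 0.006671080213491369 [0.53514422 0.14198996 0.0135    ] [0.53491268 0.11226263 0.0135    ]
x at y=.09,.146 [0.56821518 0.56866546] 0.008040777146253572 [0.56861758 0.14173493 0.0135    ] [0.56834911 0.11197264 0.0135    ]
```

View pics/w3c.png

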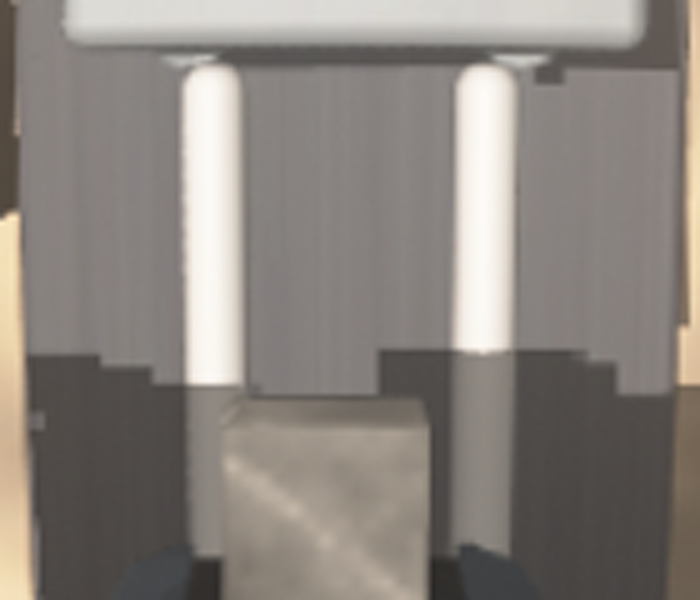

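Run:
```python
from h import *
import pickle;p=pickle.load(open('w3.pkl','rb'))
for q in [(222,428),(427,428),(228,560),(429,560)]:
    print(onz('wrist',(q[0]/5+249.6,q[1]/5+154.6),.076,p))
plan([.5513,.088,.03],89.5,1)
```

```text
[0.53958942 0.11393718 0.076     ]
[0.55821562 0.11376444 0.076     ]
[0.53985215 0.10138935 0.076     ]
[0.55846265 0.10121506 0.076     ]
twist total deg [ 0.02  0.1  -0.1 ] dp total cm (tool now) [0.58 0.34 3.9 ]
{"dp":[0.58, 0.34, 3.9],"twist":[0.02, 0.1, -0.1]},
```

Emit:
move_arm(
  steps=[
    {"dp": [0.3, 0.2, 1.3], "twist": [0, 0.1, -0.1]},
    {"dp": [0.2, 0.1, 1.3], "twist": [0, 0, 0]},
    {"dp": [0, 0, 0.8], "twist": [0, 0, 0]},
    {"dp": [0, 0, 0], "twist": [0, 0, 0]},
  ],
)

```text
time: 5.95
ee_pos: [0.5501, 0.0859, 0.0315]
ee_rot: [[0.011, 1.0, -0.001], [1.0, -0.011, -0.001], [-0.001, -0.001, -1.0]]
wrist_force: [0.7, 0.6, -1.4]
opening: 0.019
```

```bash
python3 -c "
from h import *
plan([.551,.088,.0165],89.5,1)"
```

```text
twist total deg [-0.08  0.04 -0.12] dp total cm (tool now) [0.21 0.09 1.5 ]
{"dp":[0.21, 0.09, 1.5],"twist":[-0.08, 0.04, -0.12]},
```

Emit:
move_arm(
  steps=[
    {"dp": [0, 0.1, 0.8], "twist": [0, 0, -0.1]},
    {"dp": [0, 0, 0.4], "twist": [0, 0, 0]},
    {"dp": [0, 0, 0], "twist": [0, 0, 0]},
    {"dp": [0, 0, 0], "twist": [0, 0, 0]},
  ],
)

```text
time: 6.35
ee_pos: [0.5509, 0.0855, 0.0178]
ee_rot: [[0.01, 1.0, -0.003], [1.0, -0.01, -0.001], [-0.001, -0.003, -1.0]]
wrist_force: [-0.2, -0.6, -0.8]
opening: 0.0188
```

```bash
python3 -c "
from h import *
plan([.551,.088,.0165],89.5,1)
print(robot.get_obs()['wrist_force'])
im=robot.grab_frame('wrist')[:,:,::-1];cv2.imwrite('pics/w4.png',cv2.resize(im[155:305,240:400],None,fx=4,fy=4,interpolation=cv2.INTER_CUBIC))"
```

```text
twist total deg [-0.15  0.05 -0.05] dp total cm (tool now) [0.25 0.01 0.13]
{"dp":[0.25, 0.01, 0.13],"twist":[-0.15, 0.05, -0.05]},
[-0.20949883 -0.62789236 -0.84902077]
```

View pics/w4.png

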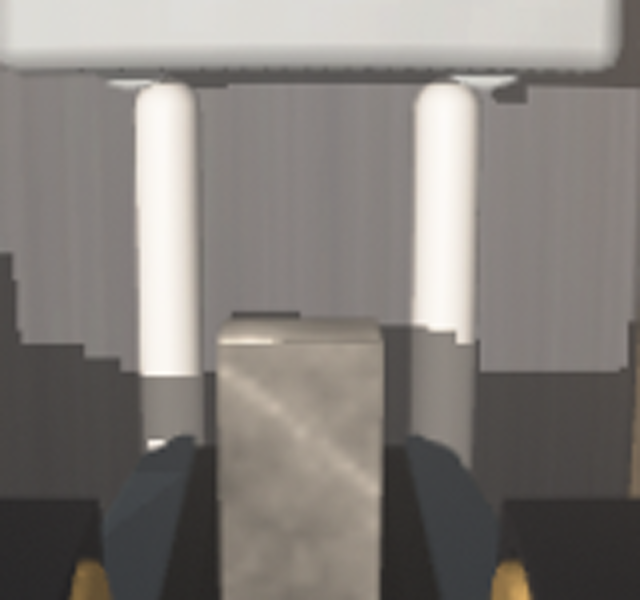

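The bar sits between the rails, about 0.7 mm left of centre: bar columns are 218–382 in the crop and the rails' inner edges are at 200 and 412. I'll lower it slightly and release.

Emit:
move_arm(
  steps=[
    {"dp": [0, 0.06, 0.15], "twist": [-0.1, 0, 0]},
    {"dp": [0, 0, 0], "twist": [0, 0, 0]},
    {"dp": [0, 0, 0], "twist": [0, 0, 0]},
  ],
)

```text
time: 6.7
ee_pos: [0.5522, 0.0856, 0.0172]
ee_rot: [[0.01, 1.0, 0.001], [1.0, -0.01, -0.001], [-0.001, 0.001, -1.0]]
wrist_force: [0.1, 0.1, -0.9]
opening: 0.0189
```

Emit:
move_arm(
  steps=[
    {"dp": [0, -0.06, 0.12], "twist": [0, 0, 0]},
    {"dp": [0, 0, 0], "twist": [0, 0, 0]},
    {"dp": [0, 0, 0], "twist": [0, 0, 0]},
  ],
)

```text
time: 7.0
ee_pos: [0.5517, 0.0856, 0.0162]
ee_rot: [[0.009, 1.0, 0.002], [1.0, -0.009, -0.001], [-0.001, 0.002, -1.0]]
wrist_force: [1.5, 0.6, -0.3]
opening: 0.0186
```

Emit:
move_arm(
  steps=[
    {"dp": [0, 0, 0], "twist": [0, 0, 0]},
    {"dp": [0, 0, 0], "twist": [0, 0, 0]},
    {"dp": [0, 0, 0], "twist": [0, 0, 0]},
    {"dp": [0, 0, 0], "twist": [0, 0, 0]},
  ],
  claw=1,
)

```text
time: 7.4
ee_pos: [0.5523, 0.0857, 0.0167]
ee_rot: [[0.009, 1.0, 0.003], [1.0, -0.009, -0.0], [-0.0, 0.003, -1.0]]
wrist_force: [0.8, -0.6, -0.6]
opening: 0.0477
```

Emit:
move_arm(
  steps=[
    {"dp": [0, 0, -2], "twist": [0, 0, 0]},
    {"dp": [0, 0, -3], "twist": [0, 0, 0]},
    {"dp": [0, 0, -3], "twist": [0, 0, 0]},
    {"dp": [-2, 0, -3], "twist": [0, 0, 0]},
  ],
)

```text
time: 7.8
ee_pos: [0.5485, 0.0666, 0.1255]
ee_rot: [[0.007, 1.0, -0.008], [1.0, -0.007, -0.001], [-0.001, -0.008, -1.0]]
wrist_force: [-0.1, -0.9, -0.4]
opening: 0.0802
```

```bash
python3 -c "
from h import *
im=robot.grab_frame('wrist')[:,:,::-1];cv2.imwrite('pics/w5.png',im)
plan([.4719,-.1985,.14],2.5,14)"
```

```text
twist total deg [ 0.2   0.09 87.  ] dp total cm (tool now) [-26.25  -7.74  -0.85]
{"dp":[-1.88, -0.55, -0.06],"twist":[0.01, 0.01, 6.21]},{"dp":[-1.92, -0.35, -0.06],"twist":[0.01, 0.01, 6.21]},{"dp":[-1.95, -0.14, -0.06],"twist":[0.01, 0.01, 6.21]},{"dp":[-1.95, 0.08, -0.06],"twist":[0.01, 0.01, 6.21]},{"dp":[-1.93, 0.29, -0.06],"twist":[0.01, 0.01, 6.21]},{"dp":[-1.89, 0.49, -0.06],"twist":[0.01, 0.01, 6.21]},{"dp":[-1.83, 0.7, -0.06],"twist":[0.01, 0.01, 6.21]},{"dp":[-1.74, 0.89, -0.06],"twist":[0.01, 0.01, 6.21]},{"dp":[-1.63, 1.07, -0.06],"twist":[0.01, 0.01, 6.21]},{"dp":[-1.51, 1.24, -0.06],"twist":[0.01, 0.01, 6.21]},{"dp":[-1.36, 1.4, -0.06],"twist":[0.01, 0.01, 6.21]},{"dp":[-1.21, 1.54, -0.06],"twist":[0.01, 0.01, 6.21]},{"dp":[-1.03, 1.66, -0.06],"twist":[0.01, 0.01, 6.21]},{"dp":[-0.85, 1.76, -0.07],"twist":[0.01, 0.01, 6.21]},
```

View pics/w5.png

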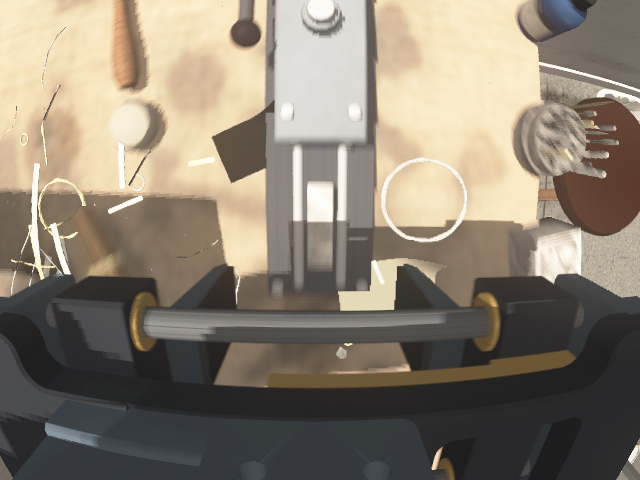

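The bar lies flat and in line at (320,225), between the rails at columns 298 and 343. Now I'll go to the stick.

Emit:
move_arm(
  steps=[
    {"dp": [-1.9, -0.5, -0.1], "twist": [0, 0, 6.2]},
    {"dp": [-1.9, -0.3, -0.1], "twist": [0, 0, 6.2]},
    {"dp": [-2.0, -0.1, 0], "twist": [0, 0, 6.2]},
    {"dp": [-2.0, 0.1, 0], "twist": [0, 0, 6.2]},
    {"dp": [-1.9, 0.3, 0], "twist": [0, 0, 6.2]},
    {"dp": [-1.9, 0.5, 0], "twist": [0, 0, 6.2]},
    {"dp": [-1.8, 0.7, 0], "twist": [0, 0, 6.2]},
    {"dp": [-1.7, 0.9, 0], "twist": [0, 0, 6.2]},
  ],
  claw=1,
)

```text
time: 8.65
ee_pos: [0.5071, -0.0907, 0.1362]
ee_rot: [[0.788, 0.615, 0.011], [0.615, -0.788, -0.003], [0.007, 0.009, -1.0]]
wrist_force: [-0.4, 0.6, -1.2]
opening: 0.0911
```

```bash
python3 -c "
from h import *
plan([.4719,-.1985,.14],2.5,7)"
```

```text
twist total deg [ 0.38 -0.55 35.49] dp total cm (tool now) [-9.4   6.33 -0.39]
{"dp":[-1.34, 0.9, -0.06],"twist":[0.05, -0.08, 5.07]},{"dp":[-1.26, 1.02, -0.05],"twist":[0.05, -0.08, 5.07]},{"dp":[-1.16, 1.13, -0.05],"twist":[0.05, -0.08, 5.07]},{"dp":[-1.06, 1.22, -0.05],"twist":[0.05, -0.08, 5.07]},{"dp":[-0.95, 1.31, -0.05],"twist":[0.05, -0.08, 5.07]},{"dp":[-0.83, 1.39, -0.05],"twist":[0.05, -0.08, 5.07]},{"dp":[-0.7, 1.46, -0.05],"twist":[0.05, -0.08, 5.07]},
```

Emit:
move_arm(
  steps=[
    {"dp": [-1.3, 0.9, 0], "twist": [0.1, -0.1, 5.0]},
    {"dp": [-1.3, 1.0, 0], "twist": [0.1, -0.1, 5.0]},
    {"dp": [-1.1, 1.1, 0], "twist": [0.1, -0.1, 5.0]},
    {"dp": [-1.0, 1.2, 0], "twist": [0, -0.1, 5.0]},
    {"dp": [-0.9, 1.3, 0], "twist": [0, -0.1, 5.0]},
    {"dp": [-0.8, 1.4, 0], "twist": [0, 0, 5.0]},
    {"dp": [-0.7, 1.3, 0], "twist": [0, 0, 5.0]},
    {"dp": [0, 0, 0], "twist": [0, 0, 0]},
  ],
)

```text
time: 9.45
ee_pos: [0.4695, -0.2014, 0.1358]
ee_rot: [[1.0, 0.021, 0.001], [0.021, -1.0, -0.003], [0.001, 0.003, -1.0]]
wrist_force: [-1.2, 0.4, 0.2]
opening: 0.091
```

```bash
python3 -c "
from h import *
plan([.4719,-.1985,.14],2.5,1)
import pickle;p=robot.camera_params('wrist');pickle.dump(p,open('w6.pkl','wb'))
im=robot.grab_frame('wrist')[:,:,::-1];cv2.imwrite('pics/w6.png',im)"
```

```text
twist total deg [ 0.17 -0.05 -1.28] dp total cm (tool now) [ 0.25 -0.28 -0.42]
{"dp":[0.25, -0.28, -0.42],"twist":[0.17, -0.05, -1.28]},
```

View pics/w6.png

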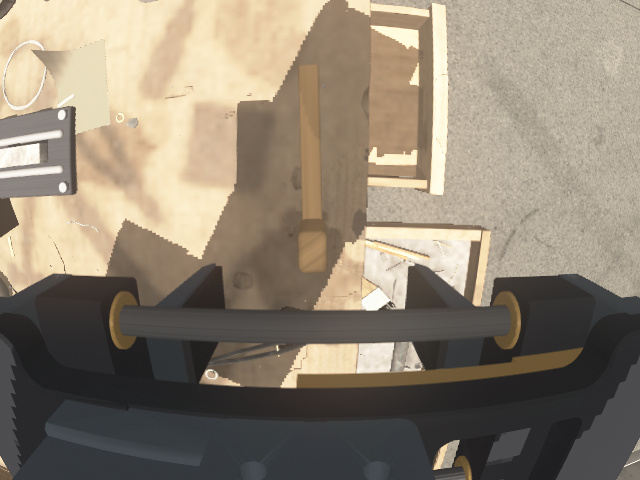

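```bash
python3 -c "
import cv2
im=cv2.imread('pics/w6.png')
a=cv2.resize(im[205:290,270:360],None,fx=6,fy=6,interpolation=cv2.INTER_CUBIC)
b=cv2.resize(im[50:135,270:325],None,fx=6,fy=6,interpolation=cv2.INTER_CUBIC)[:510,:250]
import numpy as np
cv2.imwrite('pics/w6c.png',np.hstack([a,b]))"
```

View pics/w6c.png

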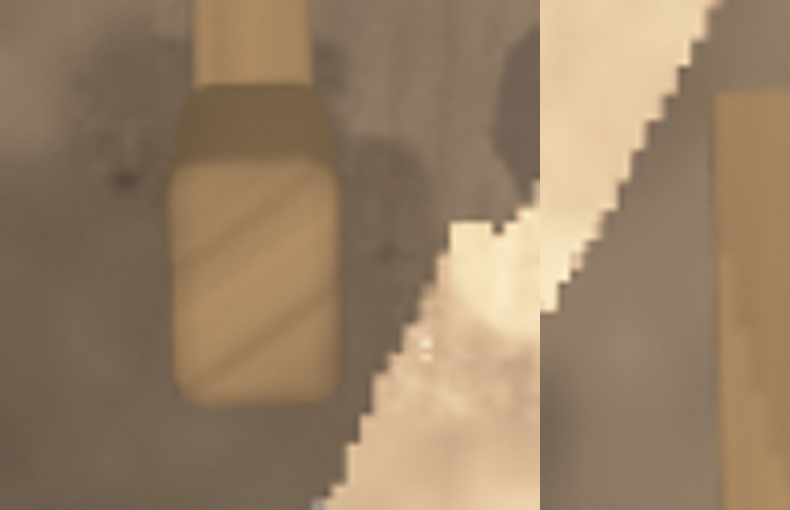

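Run:
```python
from h import *
import pickle;p=pickle.load(open('w6.pkl','rb'))
H=np.array([onz('wrist',(x/6+269.6,y/6+204.6),.064,p) for x,y in [(168,162),(336,162),(338,402),(174,402)]]);print(H,H.mean(0))
b=[onz('wrist',q,.010,p) for q in [(299.3,65),(318,65)]];print(b,np.mean(b,0))
d=np.mean(b,0)-H.mean(0);print(np.degrees(np.arctan2(d[1],d[0])),np.hypot(*d[:2]))
c=H.mean(0)
plan([c[0],c[1],.030],np.degrees(np.arctan2(d[1],d[0])),1)
```

```text
[[ 0.48760107 -0.1898687   0.064     ]
 [ 0.48798846 -0.20857533  0.064     ]
 [ 0.4599716  -0.20962101  0.064     ]
 [ 0.45958089 -0.19084223  0.064     ]] [ 0.4737855  -0.19972681  0.064     ]
[array([ 0.61200446, -0.18661171,  0.01      ]), array([ 0.61225989, -0.20141482,  0.01      ])] [ 0.61213218 -0.19401327  0.01      ]
2.3649018182121577 0.1384646026822496
twist total deg [ 0.14 -0.06 -1.04] dp total cm (tool now) [ 0.4  -0.11 10.58]
{"dp":[0.4, -0.11, 10.58],"twist":[0.14, -0.06, -1.04]},
```

Emit:
move_arm(
  steps=[
    {"dp": [0.2, 0, 2], "twist": [0.1, 0, -0.5]},
    {"dp": [0.2, 0, 2.5], "twist": [0, 0, -0.5]},
    {"dp": [0, -0.1, 2.5], "twist": [0, 0, 0]},
    {"dp": [0, 0, 0], "twist": [0, 0, 0]},
  ],
)

```text
time: 9.9
ee_pos: [0.4761, -0.1975, 0.065]
ee_rot: [[0.999, 0.049, 0.006], [0.049, -0.999, -0.001], [0.006, 0.001, -1.0]]
wrist_force: [-0.7, 0.0, 0.2]
opening: 0.0915
```

```bash
python3 -c "
from h import *
plan([.4734,-.1993,.014],2.4,1)"
```

```text
twist total deg [ 0.06 -0.32  0.43] dp total cm (tool now) [-0.31  0.16  5.1 ]
{"dp":[-0.31, 0.16, 5.1],"twist":[0.06, -0.32, 0.43]},
```

Emit:
move_arm(
  steps=[
    {"dp": [-0.2, 0.1, 1.6], "twist": [0, -0.3, 0.4]},
    {"dp": [-0.1, 0.1, 1.6], "twist": [0, 0, 0]},
    {"dp": [0, 0, 1.2], "twist": [0, 0, 0]},
    {"dp": [0, 0, 0], "twist": [0, 0, 0]},
  ],
  claw=0.5,
)

```text
time: 10.3
ee_pos: [0.4767, -0.1985, 0.0229]
ee_rot: [[0.999, 0.049, 0.005], [0.049, -0.999, -0.003], [0.005, 0.003, -1.0]]
wrist_force: [-0.4, 0.4, -0.7]
opening: 0.0623
```

```bash
python3 -c "
from h import *
plan([.4734,-.1993,.014],2.4,1)"
```

```text
twist total deg [ 0.16 -0.3   0.38] dp total cm (tool now) [-0.33  0.06  0.89]
{"dp":[-0.33, 0.06, 0.89],"twist":[0.16, -0.3, 0.38]},
```

Emit:
move_arm(
  steps=[
    {"dp": [-0.35, 0.05, 0.7], "twist": [0.1, -0.4, 0.4]},
    {"dp": [0, 0, 0.2], "twist": [0, 0, 0]},
    {"dp": [0, 0, 0], "twist": [0, 0, 0]},
  ],
)

```text
time: 10.6
ee_pos: [0.4747, -0.1995, 0.0153]
ee_rot: [[0.999, 0.042, 0.001], [0.042, -0.999, -0.002], [0.001, 0.002, -1.0]]
wrist_force: [-0.6, -0.6, 0.0]
opening: 0.0458
```

```bash
python3 -c "
from h import *
plan([.4734,-.1993,.014],2.4,1)"
```

```text
twist total deg [ 0.14 -0.07  0.01] dp total cm (tool now) [-0.13 -0.02  0.13]
{"dp":[-0.13, -0.02, 0.13],"twist":[0.14, -0.07, 0.01]},
```

Close on the handle.

Emit:
move_arm(
  steps=[
    {"dp": [-0.1, 0, 0.1], "twist": [0.1, -0.1, 0]},
    {"dp": [0, 0, 0], "twist": [0, 0, 0]},
    {"dp": [0, 0, 0], "twist": [0, 0, 0]},
    {"dp": [0, 0, 0], "twist": [0, 0, 0]},
    {"dp": [0, 0, 0], "twist": [0, 0, 0]},
    {"dp": [0, 0, 0], "twist": [0, 0, 0]},
  ],
  claw=0,
  squeeze=55,
)

```text
time: 11.2
ee_pos: [0.4742, -0.1999, 0.0153]
ee_rot: [[0.999, 0.042, 0.001], [0.042, -0.999, -0.001], [0.001, 0.001, -1.0]]
wrist_force: [0.4, 0.5, -1.2]
opening: 0.0197
```

Emit:
move_arm(
  steps=[
    {"dp": [0, 0, -2], "twist": [0, 0, 0]},
    {"dp": [0, 0, -2.5], "twist": [0, 0, 0]},
    {"dp": [0, 0, -1.5], "twist": [0, 0, 0]},
  ],
)

```text
time: 11.5
ee_pos: [0.4717, -0.1988, 0.0742]
ee_rot: [[0.999, 0.042, -0.006], [0.042, -0.999, 0.002], [-0.006, -0.002, -1.0]]
wrist_force: [0.5, 0.7, -1.3]
opening: 0.0198
```

```bash
python3 -c "
from h import *
plan([.5500,-.100,.075],89.5,12)"
```

```text
twist total deg [ -0.37   0.19 -87.09] dp total cm (tool now) [ 8.23 -9.54 -0.11]
{"dp":[0.69, -0.8, -0.01],"twist":[-0.03, 0.02, -7.26]},{"dp":[0.78, -0.7, -0.01],"twist":[-0.03, 0.02, -7.26]},{"dp":[0.86, -0.6, -0.01],"twist":[-0.03, 0.02, -7.26]},{"dp":[0.93, -0.48, -0.01],"twist":[-0.03, 0.02, -7.26]},{"dp":[0.99, -0.36, -0.01],"twist":[-0.03, 0.02, -7.26]},{"dp":[1.02, -0.23, -0.01],"twist":[-0.03, 0.02, -7.26]},{"dp":[1.05, -0.1, -0.01],"twist":[-0.03, 0.02, -7.26]},{"dp":[1.05, 0.03, -0.01],"twist":[-0.03, 0.02, -7.26]},{"dp":[1.04, 0.16, -0.01],"twist":[-0.03, 0.02, -7.26]},{"dp":[1.01, 0.29, -0.01],"twist":[-0.03, 0.02, -7.26]},{"dp":[0.96, 0.42, -0.01],"twist":[-0.03, 0.02, -7.26]},{"dp":[0.9, 0.54, -0.01],"twist":[-0.03, 0.02, -7.26]},
```

Emit:
move_arm(
  steps=[
    {"dp": [0.7, -0.8, 0], "twist": [0, 0, -7.2]},
    {"dp": [0.8, -0.7, 0], "twist": [0, 0, -7.2]},
    {"dp": [0.9, -0.6, 0], "twist": [0, 0, -7.2]},
    {"dp": [0.9, -0.5, 0], "twist": [0, 0, -7.2]},
    {"dp": [1.0, -0.4, 0], "twist": [0, 0, -7.2]},
    {"dp": [1.0, -0.2, 0], "twist": [0, 0, -7.2]},
    {"dp": [1.0, -0.1, 0], "twist": [0, 0, -7.2]},
    {"dp": [1.0, 0, 0], "twist": [0, 0, -7.2]},
  ],
)

```text
time: 12.3
ee_pos: [0.5242, -0.1315, 0.0762]
ee_rot: [[0.466, 0.885, -0.003], [0.885, -0.466, 0.0], [-0.002, -0.003, -1.0]]
wrist_force: [0.3, 0.1, -1.2]
opening: 0.02
```

```bash
python3 -c "
from h import *
plan([.5500,-.105,.060],89.5,5)"
```

```text
twist total deg [ -0.19   0.05 -27.28] dp total cm (tool now) [3.55 1.05 1.62]
{"dp":[0.71, 0.21, 0.32],"twist":[-0.04, 0.01, -5.46]},{"dp":[0.69, 0.28, 0.32],"twist":[-0.04, 0.01, -5.46]},{"dp":[0.66, 0.34, 0.32],"twist":[-0.04, 0.01, -5.46]},{"dp":[0.62, 0.4, 0.32],"twist":[-0.04, 0.01, -5.46]},{"dp":[0.58, 0.46, 0.32],"twist":[-0.04, 0.01, -5.46]},
```

Emit:
move_arm(
  steps=[
    {"dp": [0.7, 0.2, 0.3], "twist": [0, 0, -5.4]},
    {"dp": [0.7, 0.3, 0.3], "twist": [0, 0, -5.4]},
    {"dp": [0.6, 0.3, 0.3], "twist": [0, 0, -5.4]},
    {"dp": [0.6, 0.4, 0.3], "twist": [0, 0, -5.4]},
    {"dp": [0.5, 0.4, 0.3], "twist": [0, 0, -5.0]},
    {"dp": [0, 0, 0], "twist": [0, 0, 0]},
  ],
)

```text
time: 12.9
ee_pos: [0.5492, -0.1039, 0.0595]
ee_rot: [[-0.002, 1.0, -0.005], [1.0, 0.002, 0.0], [0.0, -0.005, -1.0]]
wrist_force: [0.3, -0.2, -0.6]
opening: 0.0199
```

```bash
python3 -c "
from h import *
plan([.5500,-.105,.060],89.5,1)
import pickle;p=robot.camera_params('wrist');pickle.dump(p,open('w7.pkl','wb'))
im=robot.grab_frame('wrist')[:,:,::-1];cv2.imwrite('pics/w7.png',im)
im=robot.grab_frame('scene')[:,:,::-1];cv2.imwrite('pics/s7.png',im)"
```

```text
twist total deg [-0.3  -0.02  0.62] dp total cm (tool now) [-0.11  0.07 -0.05]
{"dp":[-0.11, 0.07, -0.05],"twist":[-0.3, -0.02, 0.62]},
```

View pics/w7.png

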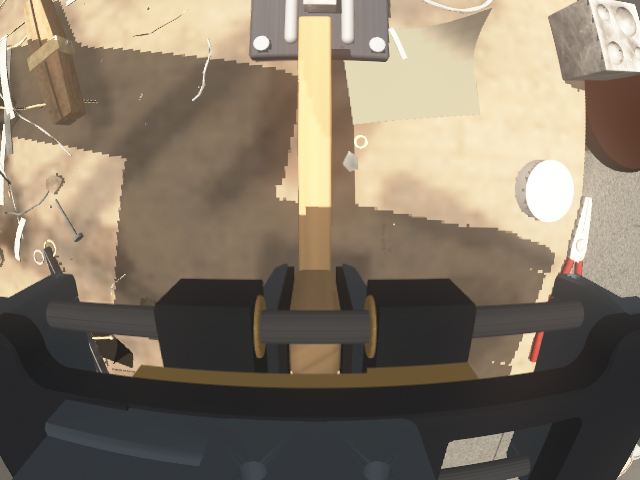

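View pics/s7.png

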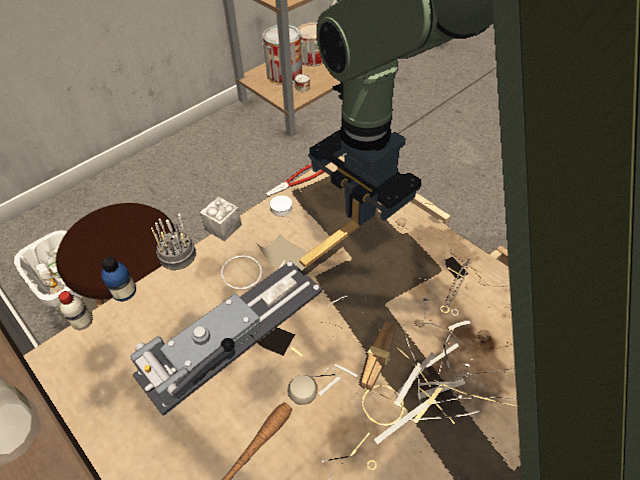

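Run:
```python
from h import *
import pickle;p=pickle.load(open('w7.pkl','rb'))
im=cv2.imread('pics/w7.png').astype(int)
yel=(im[:,:,2]-im[:,:,0])
for y in [20,26,150,175,195]:
    g=im[y,285:345]; print(y,[tuple(v) for v in g[8:20:2]],[tuple(v) for v in g[40:52:2]]) if y in(26,150) else None
cv2.imwrite('pics/w7c.png',cv2.resize(im[0:200,270:360].astype(np.uint8),None,fx=6,fy=3,interpolation=cv2.INTER_CUBIC))
```

```text
26 [(np.int64(219), np.int64(227), np.int64(236)), (np.int64(184), np.int64(197), np.int64(209)), (np.int64(120), np.int64(132), np.int64(148)), (np.int64(159), np.int64(222), np.int64(249)), (np.int64(172), np.int64(233), np.int64(253)), (np.int64(173), np.int64(234), np.int64(253))] [(np.int64(176), np.int64(237), np.int64(254)), (np.int64(177), np.int64(237), np.int64(254)), (np.int64(153), np.int64(214), np.int64(245)), (np.int64(117), np.int64(140), np.int64(167)), (np.int64(129), np.int64(135), np.int64(148)), (np.int64(129), np.int64(134), np.int64(147))]
150 [(np.int64(123), np.int64(152), np.int64(183)), (np.int64(126), np.int64(155), np.int64(186)), (np.int64(113), np.int64(143), np.int64(174)), (np.int64(171), np.int64(236), np.int64(254)), (np.int64(182), np.int64(242), np.int64(254)), (np.int64(181), np.int64(241), np.int64(254))] [(np.int64(180), np.int64(240), np.int64(254)), (np.int64(180), np.int64(240), np.int64(254)), (np.int64(162), np.int64(226), np.int64(251)), (np.int64(98), np.int64(134), np.int64(170)), (np.int64(83), np.int64(106), np.int64(134)), (np.int64(85), np.int64(107), np.int64(135))]
```

View pics/w7c.png

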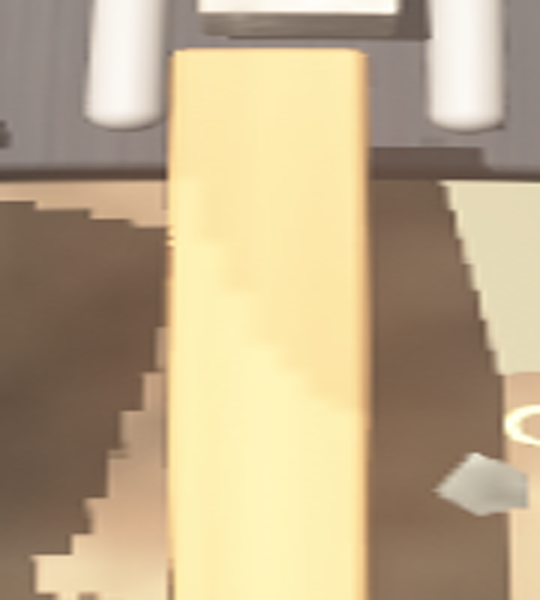

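Run:
```python
from h import *
import pickle;p=pickle.load(open('w7.pkl','rb'))
A=onz('wrist',(314.5,16.5),.0542,p);B=onz('wrist',(314.3,195),.0542,p);print(A,B,np.degrees(np.arctan2(*(A-B)[1::-1])))
# bar rear face & rails ends
for q in [(197,12),(398,12)]: print('bar rear top',onz('wrist',(q[0]/6+269.6,q[1]/3-.3),.023,p))
for q in [(125,120),(466,120)]: print('rail end',onz('wrist',(q[0]/6+269.6,q[1]/3-.3),.0125,p))
```

```text
[0.54910543 0.03409526 0.0542    ] [ 0.54922813 -0.0541255   0.0542    ] 90.07968315220016
bar rear top [0.54201389 0.05479152 0.023     ]
bar rear top [0.56102062 0.05489946 0.023     ]
rail end [0.53471693 0.03526887 0.0125    ]
rail end [0.56808023 0.03543489 0.0125    ]
```

Emit:
move_arm(
  steps=[
    {"dp": [0, 0.1, 1.0], "twist": [-0.3, 0, 0.5]},
    {"dp": [0, 0, 1.0], "twist": [0, 0, 0]},
    {"dp": [0, 0, 0.6], "twist": [0, 0, 0]},
    {"dp": [0, 0, 0], "twist": [0, 0, 0]},
  ],
)

```text
time: 13.4
ee_pos: [0.5489, -0.1051, 0.0317]
ee_rot: [[0.014, 1.0, -0.0], [1.0, -0.014, 0.0], [0.0, -0.0, -1.0]]
wrist_force: [0.2, 0.9, -1.7]
opening: 0.0197
```

```bash
python3 -c "
from h import *
plan([.5503,-.095,.0303],89.5,1);print(robot.get_obs()['wrist_force'])"
```

```text
twist total deg [-0.01 -0.01 -0.3 ] dp total cm (tool now) [1.01 0.12 0.14]
{"dp":[1.01, 0.12, 0.14],"twist":[-0.01, -0.01, -0.3]},
[ 0.19972974  0.90806111 -1.74058287]
```

Emit:
move_arm(
  steps=[
    {"dp": [0.5, 0.1, 0.1], "twist": [0, 0, -0.3]},
    {"dp": [0.5, 0.0, 0], "twist": [0, 0, 0]},
    {"dp": [0.3, 0, 0], "twist": [0, 0, 0]},
    {"dp": [0, 0, 0], "twist": [0, 0, 0]},
  ],
)

```text
time: 13.8
ee_pos: [0.5503, -0.091, 0.0305]
ee_rot: [[0.009, 1.0, -0.0], [1.0, -0.009, 0.0], [0.0, -0.0, -1.0]]
wrist_force: [0.5, 0.3, -0.6]
opening: 0.0195
```

```bash
python3 -c "
from h import *
plan([.5507,-.06,.0303],89.5,1);print(robot.get_obs()['wrist_force'])
im=robot.grab_frame('wrist')[:,:,::-1];cv2.imwrite('pics/w8.png',cv2.resize(im[0:150,240:390],None,fx=4,fy=4,interpolation=cv2.INTER_CUBIC))"
```

```text
twist total deg [-0.01 -0.02 -0.01] dp total cm (tool now) [3.1  0.02 0.02]
{"dp":[3.1, 0.02, 0.02],"twist":[-0.01, -0.02, -0.01]},
[ 0.53483297  0.2570643  -0.61305574]
```

View pics/w8.png

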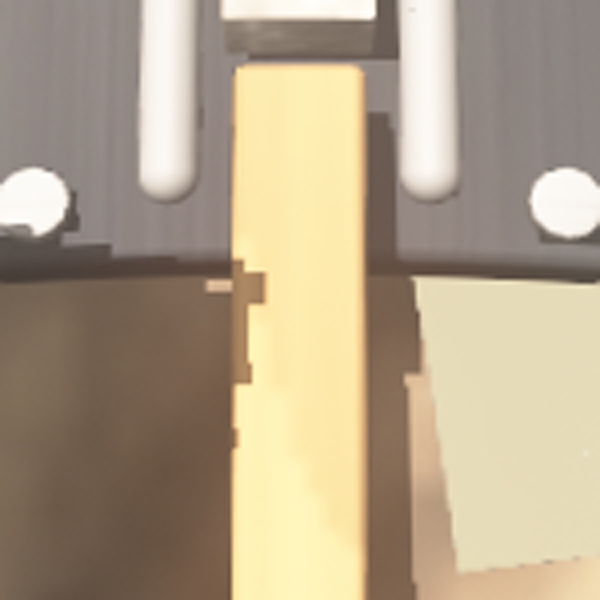

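Emit:
move_arm(
  steps=[
    {"dp": [0.5, 0, 0], "twist": [0, 0, 0]},
    {"dp": [0.5, 0, 0], "twist": [0, 0, 0]},
    {"dp": [0.5, 0, 0], "twist": [0, 0, 0]},
    {"dp": [0.5, 0, 0], "twist": [0, 0, 0]},
    {"dp": [0.5, 0, 0], "twist": [0, 0, 0]},
    {"dp": [0.5, 0, 0], "twist": [0, 0, 0]},
  ],
)

```text
time: 14.45
ee_pos: [0.551, -0.0594, 0.0311]
ee_rot: [[0.009, 1.0, 0.001], [1.0, -0.009, -0.001], [-0.001, 0.001, -1.0]]
wrist_force: [-0.6, -0.5, -0.7]
opening: 0.02
```

```bash
python3 -c "
from h import *
plan([.5509,-.02,.0303],89.5,1);print(robot.get_obs()['wrist_force'])
im=robot.grab_frame('wrist')[:,:,::-1];cv2.imwrite('pics/w9.png',cv2.resize(im[0:150,240:390],None,fx=4,fy=4,interpolation=cv2.INTER_CUBIC))"
```

```text
twist total deg [ 0.07  0.04 -0.02] dp total cm (tool now) [ 3.94 -0.04  0.08]
{"dp":[3.94, -0.04, 0.08],"twist":[0.07, 0.04, -0.02]},
[-0.59263438 -0.53892984 -0.74558274]
```

View pics/w9.png

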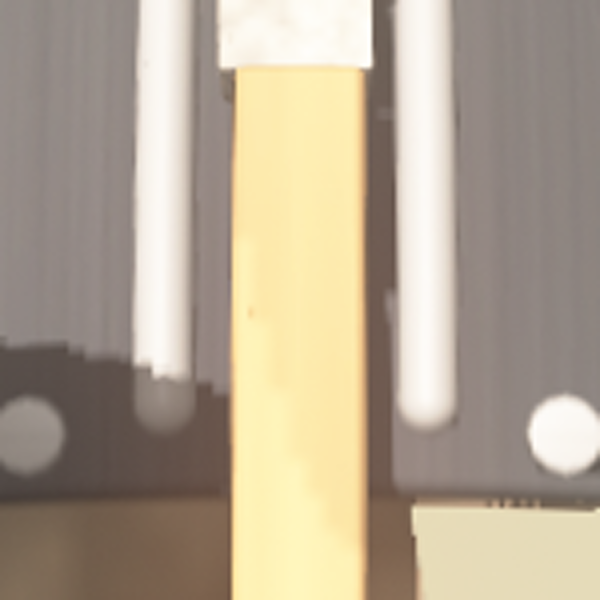

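The stick is centred behind the bar and pushing it. Rails are at 163 and 427, the stick at 232–366.

Emit:
move_arm(
  steps=[
    {"dp": [0.5, -0.05, 0.05], "twist": [0, 0, 0]},
    {"dp": [0.5, 0, 0], "twist": [0, 0, 0]},
    {"dp": [0.5, 0, 0], "twist": [0, 0, 0]},
    {"dp": [0.5, 0, 0], "twist": [0, 0, 0]},
    {"dp": [0.5, 0, 0], "twist": [0, 0, 0]},
    {"dp": [0.5, 0, 0], "twist": [0, 0, 0]},
    {"dp": [0.5, 0, 0], "twist": [0, 0, 0]},
  ],
)

```text
time: 15.2
ee_pos: [0.5508, -0.021, 0.0307]
ee_rot: [[0.009, 1.0, 0.001], [1.0, -0.009, -0.001], [-0.001, 0.001, -1.0]]
wrist_force: [0.1, -1.6, -1.2]
opening: 0.0199
```

```bash
python3 -c "
from h import *
plan([.5507,.01,.0303],89.5,1);print(robot.get_obs()['wrist_force'])
im=robot.grab_frame('wrist')[:,:,::-1];cv2.imwrite('pics/w10.png',cv2.resize(im[0:150,240:390],None,fx=4,fy=4,interpolation=cv2.INTER_CUBIC))"
```

```text
twist total deg [ 0.08  0.03 -0.02] dp total cm (tool now) [ 3.1  -0.04  0.04]
{"dp":[3.1, -0.04, 0.04],"twist":[0.08, 0.03, -0.02]},
[ 0.08485103 -1.64359617 -1.17320015]
```

View pics/w10.png

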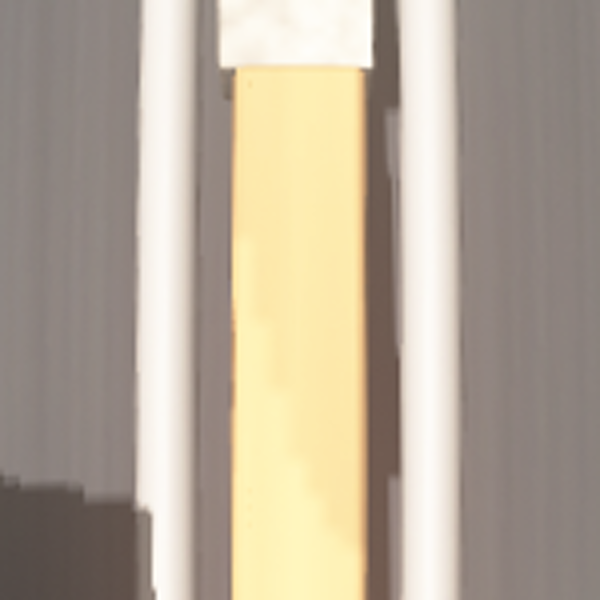

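Emit:
move_arm(
  steps=[
    {"dp": [0.5, 0, 0.03], "twist": [0, 0, 0]},
    {"dp": [0.5, 0, 0], "twist": [0, 0, 0]},
    {"dp": [0.5, 0, 0], "twist": [0, 0, 0]},
    {"dp": [0.5, 0, 0], "twist": [0, 0, 0]},
    {"dp": [0.5, 0, 0], "twist": [0, 0, 0]},
    {"dp": [0.5, 0, 0], "twist": [0, 0, 0]},
    {"dp": [0.4, 0, 0], "twist": [0, 0, 0]},
  ],
)

```text
time: 15.95
ee_pos: [0.5512, 0.0164, 0.0305]
ee_rot: [[0.009, 1.0, 0.002], [1.0, -0.009, -0.0], [-0.0, 0.002, -1.0]]
wrist_force: [-0.2, -0.7, -0.3]
opening: 0.0197
```

```bash
python3 -c "
from h import *
plan([.5511,.028,.0303],89.5,1);print(robot.get_obs()['wrist_force'])
im=robot.grab_frame('wrist')[:,:,::-1];cv2.imwrite('pics/w11.png',cv2.resize(im[0:150,240:390],None,fx=4,fy=4,interpolation=cv2.INTER_CUBIC))"
```

```text
twist total deg [ 0.09  0.01 -0.02] dp total cm (tool now) [ 1.16 -0.02  0.01]
{"dp":[1.16, -0.02, 0.01],"twist":[0.09, 0.01, -0.02]},
[-0.1944654  -0.72303427 -0.34297398]
```

View pics/w11.png

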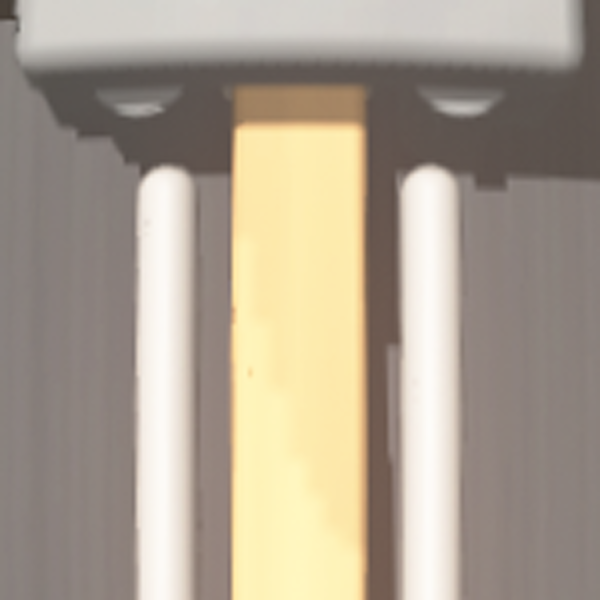

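Emit:
move_arm(
  steps=[
    {"dp": [0.25, 0, 0], "twist": [0, 0, 0]},
    {"dp": [0.25, 0, 0], "twist": [0, 0, 0]},
    {"dp": [0.25, 0, 0], "twist": [0, 0, 0]},
  ],
)

```text
time: 16.3
ee_pos: [0.5512, 0.0249, 0.0304]
ee_rot: [[0.009, 1.0, 0.002], [1.0, -0.009, -0.0], [-0.0, 0.002, -1.0]]
wrist_force: [0.2, -1.0, -0.6]
opening: 0.0196
```

Emit:
move_arm(
  steps=[
    {"dp": [0.2, 0, 0], "twist": [0, 0, 0]},
  ],
)

```text
time: 16.4
ee_pos: [0.5512, 0.027, 0.0304]
ee_rot: [[0.009, 1.0, 0.001], [1.0, -0.009, -0.0], [-0.0, 0.001, -1.0]]
wrist_force: [0.3, -1.1, -0.2]
opening: 0.0199
```

Emit:
move_arm(
  steps=[
    {"dp": [0.2, 0, 0], "twist": [0, 0, 0]},
  ],
)

```text
time: 16.5
ee_pos: [0.5513, 0.029, 0.0305]
ee_rot: [[0.009, 1.0, 0.001], [1.0, -0.009, -0.0], [-0.0, 0.001, -1.0]]
wrist_force: [0.9, -3.1, 1.2]
opening: 0.0197
```

Emit:
move_arm(
  steps=[
    {"dp": [0.2, 0, 0], "twist": [0, 0, 0]},
  ],
)

```text
time: 16.6
ee_pos: [0.5516, 0.0298, 0.0308]
ee_rot: [[0.007, 1.0, 0.002], [1.0, -0.007, -0.003], [-0.003, 0.002, -1.0]]
wrist_force: [0.5, -10.1, 2.9]
opening: 0.0199
```

Emit:
move_arm(
  steps=[
    {"dp": [0.25, 0, 0], "twist": [0, 0, 0]},
  ],
)

```text
time: 16.7
ee_pos: [0.5519, 0.0304, 0.0313]
ee_rot: [[0.005, 1.0, 0.003], [1.0, -0.005, -0.006], [-0.006, 0.003, -1.0]]
wrist_force: [-0.1, -9.7, 2.2]
opening: 0.0198
```

Emit:
move_arm(
  steps=[
    {"dp": [0.25, 0, 0], "twist": [0, 0, 0]},
  ],
)

```text
time: 16.8
ee_pos: [0.5522, 0.031, 0.0318]
ee_rot: [[0.004, 1.0, 0.003], [1.0, -0.004, -0.01], [-0.01, 0.004, -1.0]]
wrist_force: [-0.4, -8.8, 2.8]
opening: 0.0199
```

Emit:
move_arm(
  steps=[
    {"dp": [0.25, 0, 0], "twist": [0, 0, 0]},
  ],
)

```text
time: 16.9
ee_pos: [0.5525, 0.0315, 0.0323]
ee_rot: [[0.002, 1.0, 0.004], [1.0, -0.002, -0.013], [-0.013, 0.004, -1.0]]
wrist_force: [-0.8, -9.7, 3.6]
opening: 0.0197
```

```bash
python3 -c "
from h import *
plan([.5512,.034,.0304],89.5,1);print(robot.get_obs()['wrist_force'])"
```

```text
twist total deg [0.24 0.77 0.37] dp total cm (tool now) [ 0.25 -0.13  0.18]
{"dp":[0.25, -0.13, 0.18],"twist":[0.24, 0.77, 0.37]},
[-0.83605064 -9.71543003  3.57538664]
```

Emit:
move_arm(
  steps=[
    {"dp": [0.35, -0.15, 0.2], "twist": [0.3, 1.0, 0.5]},
  ],
)

```text
time: 17.0
ee_pos: [0.5512, 0.0337, 0.0306]
ee_rot: [[0.009, 1.0, -0.0], [1.0, -0.009, 0.002], [0.002, -0.0, -1.0]]
wrist_force: [-0.2, -6.1, -1.5]
opening: 0.0198
```

```bash
python3 -c "
from h import *
plan([.5512,.034,.0304],89.5,1);print(robot.get_obs()['wrist_force'])"
```

```text
twist total deg [-0.02 -0.09 -0.04] dp total cm (tool now) [ 0.03 -0.    0.02]
{"dp":[0.03, -0.0, 0.02],"twist":[-0.02, -0.09, -0.04]},
[-0.19772185 -6.08590797 -1.51942501]
```

Emit:
move_arm(
  steps=[
    {"dp": [0.25, -0.03, 0.05], "twist": [0, 0.2, 0.1]},
  ],
)

```text
time: 17.1
ee_pos: [0.5509, 0.0345, 0.0301]
ee_rot: [[0.011, 1.0, -0.001], [1.0, -0.011, 0.003], [0.003, -0.001, -1.0]]
wrist_force: [-0.6, -7.4, 0.1]
opening: 0.0197
```

Emit:
move_arm(
  steps=[
    {"dp": [0.25, -0.03, 0.05], "twist": [0, 0.2, 0.1]},
  ],
)

```text
time: 17.2
ee_pos: [0.5509, 0.0353, 0.0299]
ee_rot: [[0.011, 1.0, -0.0], [1.0, -0.011, 0.003], [0.003, -0.0, -1.0]]
wrist_force: [-0.7, -8.7, 3.1]
opening: 0.0197
```

Emit:
move_arm(
  steps=[
    {"dp": [0.25, -0.03, 0.05], "twist": [0, 0.2, 0.1]},
  ],
)

```text
time: 17.3
ee_pos: [0.5509, 0.0361, 0.0298]
ee_rot: [[0.012, 1.0, 0.001], [1.0, -0.012, 0.004], [0.004, 0.001, -1.0]]
wrist_force: [-0.5, -7.9, 3.2]
opening: 0.0203
```

```bash
python3 -c "
from h import *
im=robot.grab_frame('wrist')[:,:,::-1];cv2.imwrite('pics/w12f.png',im);cv2.imwrite('pics/w12.png',cv2.resize(im[0:300,240:390],None,fx=4,fy=2,interpolation=cv2.INTER_CUBIC))
plan([.5512,.037,.0304],89.5,1);print(robot.get_obs()['wrist_force'])
a=cv2.imread('pics/w7.png').astype(int)
for q in (a,im.astype(int)):
  for y in (110,140,170,200):
    row=q[y,285:345,2]; d=np.abs(np.diff(row)); print(y,[(i+285,int(d[i])) for i in np.where(d>25)[0]])
"
```

```text
twist total deg [ 0.03 -0.24 -0.19] dp total cm (tool now) [ 0.08  0.03 -0.06]
{"dp":[0.08, 0.03, -0.06],"twist":[0.03, -0.24, -0.19]},
[-0.85261149 -8.60169787  1.80500439]
110 [(np.int64(295), 44), (np.int64(296), 31), (np.int64(297), 48), (np.int64(330), 42), (np.int64(331), 58)]
140 [(np.int64(289), 43), (np.int64(297), 81), (np.int64(330), 46), (np.int64(331), 56)]
170 [(np.int64(297), 33), (np.int64(330), 77)]
200 [(np.int64(285), 49), (np.int64(286), 30), (np.int64(297), 69), (np.int64(298), 83), (np.int64(330), 66), (np.int64(331), 27)]
110 [(np.int64(287), 30), (np.int64(288), 28), (np.int64(297), 65), (np.int64(330), 46), (np.int64(331), 69), (np.int64(335), 30), (np.int64(340), 46), (np.int64(341), 26)]
140 [(np.int64(287), 27), (np.int64(288), 32), (np.int64(297), 98), (np.int64(330), 47), (np.int64(331), 72), (np.int64(340), 63)]
170 [(np.int64(287), 26), (np.int64(288), 32), (np.int64(289), 31), (np.int64(297), 93), (np.int64(330), 85), (np.int64(331), 32), (np.int64(338), 33), (np.int64(340), 57)]
200 [(np.int64(288), 31), (np.int64(289), 35), (np.int64(297), 45), (np.int64(298), 50), (np.int64(330), 76), (np.int64(331), 46), (np.int64(339), 65), (np.int64(340), 46)]
```

View pics/w12.png

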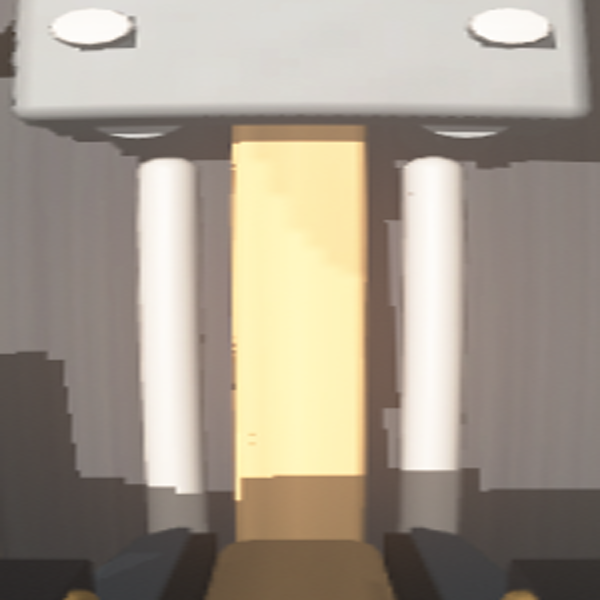

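Emit:
move_arm(
  steps=[
    {"dp": [0.28, 0, 0], "twist": [0, 0, 0]},
    {"dp": [0.28, -0.02, 0.02], "twist": [0, 0.1, 0]},
  ],
)

```text
time: 17.55
ee_pos: [0.5512, 0.0383, 0.0304]
ee_rot: [[0.01, 1.0, 0.002], [1.0, -0.01, 0.0], [0.0, 0.002, -1.0]]
wrist_force: [-0.1, -7.0, 0.4]
opening: 0.0198
```

Emit:
move_arm(
  steps=[
    {"dp": [0.28, -0.02, 0.03], "twist": [0, 0.15, 0.05]},
  ],
)

```text
time: 17.65
ee_pos: [0.5512, 0.0395, 0.0304]
ee_rot: [[0.01, 1.0, 0.002], [1.0, -0.01, 0.0], [0.0, 0.002, -1.0]]
wrist_force: [-0.1, -6.5, 0.9]
opening: 0.0197
```

Emit:
move_arm(
  steps=[
    {"dp": [0.28, -0.02, 0.03], "twist": [0, 0.15, 0.05]},
  ],
)

```text
time: 17.75
ee_pos: [0.5513, 0.0407, 0.0304]
ee_rot: [[0.01, 1.0, 0.003], [1.0, -0.01, 0.0], [0.0, 0.003, -1.0]]
wrist_force: [0.3, -7.5, 1.8]
opening: 0.0196
```

Emit:
move_arm(
  steps=[
    {"dp": [0.28, -0.02, 0.03], "twist": [0, 0.15, 0.05]},
  ],
)

```text
time: 17.85
ee_pos: [0.5513, 0.0419, 0.0304]
ee_rot: [[0.009, 1.0, 0.003], [1.0, -0.009, 0.0], [0.0, 0.003, -1.0]]
wrist_force: [0.7, -7.3, 1.8]
opening: 0.0198
```

Emit:
move_arm(
  steps=[
    {"dp": [0.28, -0.02, 0.03], "twist": [0, 0.15, 0.05]},
  ],
)

```text
time: 17.95
ee_pos: [0.5513, 0.0431, 0.0304]
ee_rot: [[0.009, 1.0, 0.004], [1.0, -0.009, 0.0], [0.0, 0.004, -1.0]]
wrist_force: [-0.3, -8.1, 2.1]
opening: 0.0199
```

Emit:
move_arm(
  steps=[
    {"dp": [0.28, -0.02, 0.03], "twist": [0, 0.15, 0.05]},
  ],
)

```text
time: 18.05
ee_pos: [0.5514, 0.0443, 0.0304]
ee_rot: [[0.009, 1.0, 0.004], [1.0, -0.009, -0.0], [-0.0, 0.004, -1.0]]
wrist_force: [0.7, -7.8, 2.5]
opening: 0.0201
```

Emit:
move_arm(
  steps=[
    {"dp": [0.28, -0.02, 0.03], "twist": [0, 0.15, 0.05]},
  ],
)

```text
time: 18.15
ee_pos: [0.5514, 0.0455, 0.0304]
ee_rot: [[0.009, 1.0, 0.005], [1.0, -0.009, -0.0], [-0.0, 0.005, -1.0]]
wrist_force: [-0.0, -8.5, 2.9]
opening: 0.0197
```

Emit:
move_arm(
  steps=[
    {"dp": [0.28, -0.02, 0.03], "twist": [0, 0.15, 0.05]},
  ],
)

```text
time: 18.25
ee_pos: [0.5514, 0.0467, 0.0304]
ee_rot: [[0.009, 1.0, 0.005], [1.0, -0.009, -0.0], [-0.0, 0.005, -1.0]]
wrist_force: [0.5, -7.5, 2.0]
opening: 0.0199
```

Emit:
move_arm(
  steps=[
    {"dp": [0.28, -0.02, 0.03], "twist": [0, 0.15, 0.05]},
  ],
)

```text
time: 18.35
ee_pos: [0.5515, 0.0479, 0.0305]
ee_rot: [[0.009, 1.0, 0.006], [1.0, -0.009, -0.0], [-0.0, 0.006, -1.0]]
wrist_force: [0.9, -7.3, 1.9]
opening: 0.0198
```

Emit:
move_arm(
  steps=[
    {"dp": [0.28, -0.02, 0.03], "twist": [0, 0.15, 0.05]},
  ],
)

```text
time: 18.45
ee_pos: [0.5515, 0.0491, 0.0305]
ee_rot: [[0.008, 1.0, 0.006], [1.0, -0.008, -0.0], [-0.0, 0.006, -1.0]]
wrist_force: [0.6, -7.5, 2.0]
opening: 0.0198
```

Emit:
move_arm(
  steps=[
    {"dp": [0.28, -0.03, 0.03], "twist": [0.15, 0.15, 0.07]},
  ],
)

```text
time: 18.55
ee_pos: [0.5514, 0.0503, 0.0305]
ee_rot: [[0.009, 1.0, 0.004], [1.0, -0.009, -0.0], [-0.0, 0.004, -1.0]]
wrist_force: [-0.4, -7.9, 0.9]
opening: 0.0199
```

Emit:
move_arm(
  steps=[
    {"dp": [0.28, -0.03, 0.03], "twist": [0.15, 0.15, 0.07]},
  ],
)

```text
time: 18.65
ee_pos: [0.5513, 0.0515, 0.0304]
ee_rot: [[0.009, 1.0, 0.002], [1.0, -0.009, -0.0], [-0.0, 0.002, -1.0]]
wrist_force: [-0.4, -7.7, 1.3]
opening: 0.0196
```

Emit:
move_arm(
  steps=[
    {"dp": [0.28, -0.03, 0.03], "twist": [0.15, 0.15, 0.07]},
  ],
)

```text
time: 18.75
ee_pos: [0.5513, 0.0527, 0.0305]
ee_rot: [[0.009, 1.0, -0.0], [1.0, -0.009, -0.0], [-0.0, -0.0, -1.0]]
wrist_force: [-0.0, -7.5, 1.4]
opening: 0.0197
```

Emit:
move_arm(
  steps=[
    {"dp": [0.28, -0.03, 0.03], "twist": [0.15, 0.15, 0.07]},
  ],
)

```text
time: 18.85
ee_pos: [0.5512, 0.0539, 0.0304]
ee_rot: [[0.01, 1.0, -0.003], [1.0, -0.01, -0.0], [-0.0, -0.002, -1.0]]
wrist_force: [0.5, -7.6, 1.0]
opening: 0.0201
```

Emit:
move_arm(
  steps=[
    {"dp": [0.28, -0.03, 0.03], "twist": [0.1, 0.15, 0.05]},
  ],
)

```text
time: 18.95
ee_pos: [0.5512, 0.0551, 0.0305]
ee_rot: [[0.01, 1.0, -0.004], [1.0, -0.01, -0.0], [-0.0, -0.004, -1.0]]
wrist_force: [-0.6, -8.4, 0.6]
opening: 0.0202
```

Emit:
move_arm(
  steps=[
    {"dp": [0.28, -0.03, 0.03], "twist": [0.1, 0.15, 0.05]},
  ],
)

```text
time: 19.05
ee_pos: [0.5513, 0.0563, 0.0305]
ee_rot: [[0.01, 1.0, -0.005], [1.0, -0.01, -0.0], [-0.0, -0.005, -1.0]]
wrist_force: [0.0, -8.3, 1.4]
opening: 0.0199
```

Emit:
move_arm(
  steps=[
    {"dp": [0.28, -0.02, 0.03], "twist": [-0.1, 0.15, 0.05]},
  ],
)

```text
time: 19.15
ee_pos: [0.5514, 0.0575, 0.0305]
ee_rot: [[0.009, 1.0, -0.003], [1.0, -0.009, -0.001], [-0.001, -0.003, -1.0]]
wrist_force: [0.0, -7.5, 1.8]
opening: 0.0196
```

Emit:
move_arm(
  steps=[
    {"dp": [0.28, -0.02, 0.03], "twist": [-0.1, 0.15, 0.05]},
  ],
)

```text
time: 19.25
ee_pos: [0.5514, 0.0586, 0.0305]
ee_rot: [[0.009, 1.0, -0.0], [1.0, -0.009, -0.001], [-0.001, -0.0, -1.0]]
wrist_force: [0.5, -8.5, 2.0]
opening: 0.0197
```

Emit:
move_arm(
  steps=[
    {"dp": [0.28, -0.02, 0.03], "twist": [0, 0.15, 0.05]},
  ],
)

```text
time: 19.35
ee_pos: [0.5514, 0.0598, 0.0305]
ee_rot: [[0.009, 1.0, 0.0], [1.0, -0.009, -0.001], [-0.001, 0.0, -1.0]]
wrist_force: [-0.2, -7.7, 2.0]
opening: 0.0198
```

Emit:
move_arm(
  steps=[
    {"dp": [0.28, -0.02, 0.03], "twist": [0, 0.15, 0.05]},
  ],
)

```text
time: 19.45
ee_pos: [0.5514, 0.0609, 0.0306]
ee_rot: [[0.009, 1.0, 0.001], [1.0, -0.009, -0.001], [-0.001, 0.001, -1.0]]
wrist_force: [-0.1, -8.1, 0.6]
opening: 0.0196
```

Emit:
move_arm(
  steps=[
    {"dp": [0.28, -0.02, 0.03], "twist": [0, 0.15, 0.05]},
  ],
)

```text
time: 19.55
ee_pos: [0.5514, 0.0621, 0.0305]
ee_rot: [[0.009, 1.0, 0.001], [1.0, -0.009, -0.001], [-0.001, 0.001, -1.0]]
wrist_force: [0.7, -8.2, 1.1]
opening: 0.0197
```

Emit:
move_arm(
  steps=[
    {"dp": [0.28, -0.02, 0.03], "twist": [0, 0.15, 0.05]},
  ],
)

```text
time: 19.65
ee_pos: [0.5514, 0.0633, 0.0306]
ee_rot: [[0.009, 1.0, 0.001], [1.0, -0.009, -0.001], [-0.001, 0.001, -1.0]]
wrist_force: [-0.3, -7.3, 1.3]
opening: 0.0197
```

Emit:
move_arm(
  steps=[
    {"dp": [0.28, -0.02, 0.03], "twist": [0, 0.15, 0.05]},
  ],
)

```text
time: 19.75
ee_pos: [0.5514, 0.0644, 0.0306]
ee_rot: [[0.009, 1.0, 0.002], [1.0, -0.009, -0.001], [-0.001, 0.002, -1.0]]
wrist_force: [-0.6, -8.9, 1.5]
opening: 0.0201
```

Emit:
move_arm(
  steps=[
    {"dp": [0.28, -0.02, 0.03], "twist": [0, 0.15, 0.05]},
  ],
)

```text
time: 19.85
ee_pos: [0.5514, 0.0656, 0.0306]
ee_rot: [[0.009, 1.0, 0.002], [1.0, -0.009, -0.001], [-0.001, 0.002, -1.0]]
wrist_force: [0.2, -8.0, 1.0]
opening: 0.0198
```

Emit:
move_arm(
  steps=[
    {"dp": [0.28, -0.02, 0.03], "twist": [0, 0.15, 0.05]},
  ],
)

```text
time: 19.95
ee_pos: [0.5514, 0.0667, 0.0306]
ee_rot: [[0.009, 1.0, 0.003], [1.0, -0.009, -0.001], [-0.001, 0.003, -1.0]]
wrist_force: [0.5, -7.5, 1.6]
opening: 0.0199
```

Emit:
move_arm(
  steps=[
    {"dp": [0.28, -0.02, 0.03], "twist": [0, 0.15, 0.05]},
  ],
)

```text
time: 20.05
ee_pos: [0.5514, 0.0679, 0.0306]
ee_rot: [[0.009, 1.0, 0.003], [1.0, -0.009, -0.002], [-0.002, 0.003, -1.0]]
wrist_force: [-0.1, -7.6, 1.7]
opening: 0.0198
```

Emit:
move_arm(
  steps=[
    {"dp": [0.28, -0.02, 0.03], "twist": [0, 0.15, 0.05]},
  ],
)

```text
time: 20.15
ee_pos: [0.5514, 0.069, 0.0307]
ee_rot: [[0.008, 1.0, 0.003], [1.0, -0.008, -0.002], [-0.002, 0.003, -1.0]]
wrist_force: [0.4, -8.5, 1.6]
opening: 0.0197
```

Emit:
move_arm(
  steps=[
    {"dp": [0.28, -0.03, 0.04], "twist": [0.05, 0.18, 0.06]},
  ],
)

```text
time: 20.25
ee_pos: [0.5513, 0.0702, 0.0306]
ee_rot: [[0.009, 1.0, 0.003], [1.0, -0.009, -0.001], [-0.001, 0.003, -1.0]]
wrist_force: [0.6, -7.9, 1.3]
opening: 0.0195
```

Emit:
move_arm(
  steps=[
    {"dp": [0.28, -0.03, 0.04], "twist": [0.05, 0.18, 0.06]},
  ],
)

```text
time: 20.35
ee_pos: [0.5513, 0.0714, 0.0305]
ee_rot: [[0.009, 1.0, 0.003], [1.0, -0.009, -0.001], [-0.001, 0.003, -1.0]]
wrist_force: [0.7, -8.9, 3.0]
opening: 0.0194
```

Emit:
move_arm(
  steps=[
    {"dp": [0.28, -0.03, 0.04], "twist": [0.05, 0.18, 0.06]},
  ],
)

```text
time: 20.45
ee_pos: [0.5513, 0.0725, 0.0304]
ee_rot: [[0.009, 1.0, 0.002], [1.0, -0.009, -0.0], [-0.0, 0.002, -1.0]]
wrist_force: [0.1, -8.4, 2.0]
opening: 0.0197
```

Emit:
move_arm(
  steps=[
    {"dp": [0.28, -0.03, 0.04], "twist": [0.05, 0.18, 0.06]},
  ],
)

```text
time: 20.55
ee_pos: [0.5513, 0.073, 0.0305]
ee_rot: [[0.008, 1.0, 0.002], [1.0, -0.008, -0.001], [-0.001, 0.002, -1.0]]
wrist_force: [0.5, -11.7, 3.6]
opening: 0.02
```

Emit:
move_arm(
  steps=[
    {"dp": [0.28, -0.03, 0.04], "twist": [0.05, 0.18, 0.06]},
  ],
)

```text
time: 20.65
ee_pos: [0.5514, 0.0732, 0.0307]
ee_rot: [[0.008, 1.0, 0.002], [1.0, -0.008, -0.002], [-0.002, 0.002, -1.0]]
wrist_force: [0.0, -11.9, 3.9]
opening: 0.0196
```

Emit:
move_arm(
  steps=[
    {"dp": [0.36, -0.03, 0.08], "twist": [0.05, 0.35, 0.1]},
  ],
)

```text
time: 20.75
ee_pos: [0.5515, 0.074, 0.0305]
ee_rot: [[0.007, 1.0, 0.002], [1.0, -0.007, -0.001], [-0.001, 0.002, -1.0]]
wrist_force: [-0.2, -12.9, 4.2]
opening: 0.0201
```

Emit:
move_arm(
  steps=[
    {"dp": [0.36, -0.03, 0.08], "twist": [0.05, 0.3, 0.1]},
  ],
)

```text
time: 20.85
ee_pos: [0.5516, 0.0744, 0.0304]
ee_rot: [[0.007, 1.0, 0.002], [1.0, -0.007, -0.001], [-0.001, 0.002, -1.0]]
wrist_force: [-1.2, -15.0, 5.4]
opening: 0.0198
```

Emit:
move_arm(
  steps=[
    {"dp": [0.36, -0.03, 0.08], "twist": [0.05, 0.3, 0.1]},
  ],
)

```text
time: 20.95
ee_pos: [0.5517, 0.0745, 0.0305]
ee_rot: [[0.006, 1.0, 0.002], [1.0, -0.006, -0.001], [-0.001, 0.002, -1.0]]
wrist_force: [-0.1, -15.4, 5.6]
opening: 0.0197
```

Emit:
move_arm(
  steps=[
    {"dp": [0.42, -0.05, 0.08], "twist": [0.05, 0.35, 0.2]},
  ],
)

```text
time: 21.05
ee_pos: [0.5516, 0.0752, 0.0305]
ee_rot: [[0.008, 1.0, 0.002], [1.0, -0.008, -0.001], [-0.001, 0.002, -1.0]]
wrist_force: [-0.1, -15.3, 4.5]
opening: 0.0199
```

Emit:
move_arm(
  steps=[
    {"dp": [0.42, -0.05, 0.08], "twist": [0.05, 0.35, 0.2]},
  ],
)

```text
time: 21.15
ee_pos: [0.5514, 0.0756, 0.0304]
ee_rot: [[0.009, 1.0, 0.002], [1.0, -0.009, -0.001], [-0.001, 0.002, -1.0]]
wrist_force: [0.0, -15.7, 4.1]
opening: 0.0203
```

```bash
python3 -c "
from h import *
im=robot.grab_frame('wrist')[:,:,::-1];cv2.imwrite('pics/w13.png',cv2.resize(im[0:300,240:390],None,fx=4,fy=2,interpolation=cv2.INTER_CUBIC))
plan([.5514,.0757,.0304],89.5,1);o=robot.get_obs();print(o['wrist_force'],o['ee_pos'])"
```

```text
twist total deg [ 0.08  0.03 -0.01] dp total cm (tool now) [ 0. -0.  0.]
{"dp":[0.0, -0.0, 0.0],"twist":[0.08, 0.03, -0.01]},
[ -0.21360894 -15.35105026   4.79074771] [0.55141106 0.07567514 0.03041635]
```

View pics/w13.png

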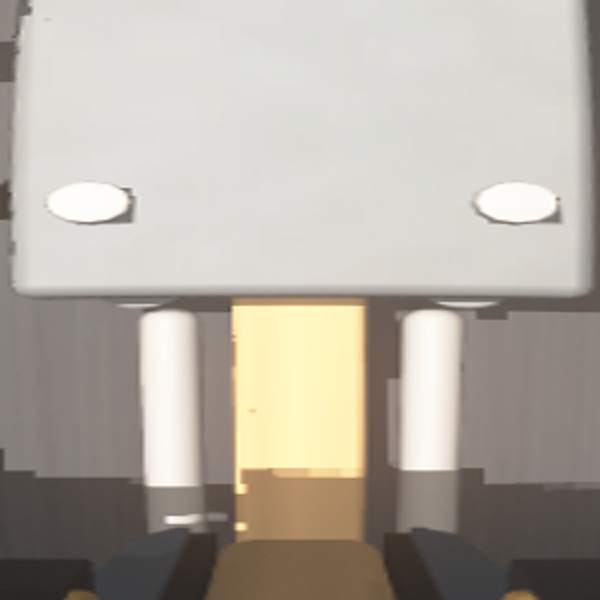

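Emit:
move_arm(
  steps=[
    {"dp": [0.42, -0.05, 0.08], "twist": [0.05, 0.35, 0.2]},
    {"dp": [0.42, -0.05, 0.08], "twist": [0.05, 0.35, 0.2]},
  ],
)

```text
time: 21.4
ee_pos: [0.5512, 0.0761, 0.0305]
ee_rot: [[0.011, 1.0, 0.001], [1.0, -0.011, -0.001], [-0.001, 0.001, -1.0]]
wrist_force: [-0.6, -18.5, 6.7]
opening: 0.0197
```

Emit:
move_arm(
  steps=[
    {"dp": [-0.2, 0, 0], "twist": [0, 0, 0]},
    {"dp": [-0.4, 0, 0], "twist": [0, 0, 0]},
    {"dp": [-0.5, 0, 0], "twist": [0, 0, 0]},
  ],
)

```text
time: 21.7
ee_pos: [0.5511, 0.0644, 0.0308]
ee_rot: [[0.012, 1.0, 0.002], [1.0, -0.012, -0.001], [-0.001, 0.002, -1.0]]
wrist_force: [-0.1, -0.9, -1.4]
opening: 0.0202
```

```bash
python3 -c "
from h import *
plan([.5505,-.03,.0304],89.5,1);o=robot.get_obs();print(o['wrist_force'],o['ee_pos'])"
```

```text
twist total deg [ 0.09  0.03 -0.18] dp total cm (tool now) [-9.44  0.05  0.04]
{"dp":[-9.44, 0.05, 0.04],"twist":[0.09, 0.03, -0.18]},
[-0.09737449 -0.93898378 -1.42917431] [0.55110008 0.06443301 0.0307788 ]
```

Withdrawn about 12 mm. Before drawing out fully, I'll touch the bar gently to see where it settled.

Emit:
move_arm(
  steps=[
    {"dp": [0.3, 0, 0.02], "twist": [0.05, 0, -0.1]},
    {"dp": [0.3, 0, 0], "twist": [0, 0, 0]},
    {"dp": [0.1, 0, 0], "twist": [0, 0, 0]},
  ],
)

```text
time: 22.0
ee_pos: [0.5509, 0.0721, 0.0302]
ee_rot: [[0.011, 1.0, -0.0], [1.0, -0.011, 0.0], [0.0, -0.0, -1.0]]
wrist_force: [-0.2, -0.2, -1.2]
opening: 0.0197
```

Emit:
move_arm(
  steps=[
    {"dp": [0.1, 0, 0], "twist": [0, 0, 0]},
  ],
)

```text
time: 22.1
ee_pos: [0.5509, 0.0736, 0.0301]
ee_rot: [[0.011, 1.0, -0.0], [1.0, -0.011, 0.0], [0.0, -0.0, -1.0]]
wrist_force: [0.6, -0.4, -2.1]
opening: 0.0198
```

Emit:
move_arm(
  steps=[
    {"dp": [0.06, 0, 0], "twist": [0, 0, 0]},
  ],
)

```text
time: 22.2
ee_pos: [0.5508, 0.0746, 0.03]
ee_rot: [[0.01, 1.0, -0.0], [1.0, -0.01, 0.0], [0.0, -0.0, -1.0]]
wrist_force: [0.1, 0.6, -1.1]
opening: 0.0199
```

Emit:
move_arm(
  steps=[
    {"dp": [0.06, 0, 0], "twist": [0, 0, 0]},
  ],
)

```text
time: 22.3
ee_pos: [0.5509, 0.0751, 0.03]
ee_rot: [[0.009, 1.0, -0.0], [1.0, -0.009, -0.0], [-0.0, -0.0, -1.0]]
wrist_force: [0.3, -3.8, 0.7]
opening: 0.0196
```

Emit:
move_arm(
  steps=[
    {"dp": [0.06, 0, 0], "twist": [0, 0, 0]},
  ],
)

```text
time: 22.4
ee_pos: [0.551, 0.0751, 0.0302]
ee_rot: [[0.009, 1.0, -0.0], [1.0, -0.009, -0.001], [-0.001, -0.0, -1.0]]
wrist_force: [-0.5, -5.7, 2.3]
opening: 0.0198
```

The bar is touched at TCP y ≈ 0.075, about 2.3 mm beyond the first gauge contact at 0.0727, so it stayed on the compressed gauge. Drawing out.

Emit:
move_arm(
  steps=[
    {"dp": [-0.4, 0, 0], "twist": [0, 0, 0]},
    {"dp": [-1.0, 0, 0], "twist": [0, 0, 0]},
    {"dp": [-1.5, 0, 0], "twist": [0, 0, 0]},
    {"dp": [-1.5, 0, 0], "twist": [0, 0, 0]},
    {"dp": [-1.5, 0, 0], "twist": [0, 0, 0]},
  ],
)

```text
time: 22.9
ee_pos: [0.5503, 0.0133, 0.0301]
ee_rot: [[0.007, 1.0, 0.0], [1.0, -0.007, -0.0], [-0.0, 0.0, -1.0]]
wrist_force: [-0.0, 1.0, -1.3]
opening: 0.0198
```

```bash
python3 -c "
from h import *
plan([.5490,-.14,.0320],89.5,1)"
```

```text
twist total deg [0.   0.02 0.1 ] dp total cm (tool now) [-15.33  -0.03  -0.18]
{"dp":[-15.33, -0.03, -0.18],"twist":[0.0, 0.02, 0.1]},
```

Emit:
move_arm(
  steps=[
    {"dp": [-1.5, 0, -0.05], "twist": [0, 0, 0]},
    {"dp": [-2.0, 0, -0.05], "twist": [0, 0, 0]},
    {"dp": [-2.0, 0, -0.05], "twist": [0, 0, 0]},
    {"dp": [-2.0, 0, -0.05], "twist": [0, 0, 0]},
    {"dp": [-2.0, 0, -0.05], "twist": [0, 0, 0]},
    {"dp": [-2.0, 0, 0], "twist": [0, 0, 0]},
    {"dp": [-2.0, 0, 0], "twist": [0, 0, 0]},
    {"dp": [-0.5, 0, 0], "twist": [0, 0, 0]},
  ],
)

```text
time: 23.7
ee_pos: [0.5466, -0.1437, 0.0327]
ee_rot: [[0.016, 1.0, 0.0], [1.0, -0.016, -0.001], [-0.001, 0.0, -1.0]]
wrist_force: [-0.0, 0.3, -1.4]
opening: 0.0197
```

```bash
python3 -c "
from h import *
plan([.5490,-.142,.0160],89.5,1)"
```

```text
twist total deg [ 0.01  0.05 -0.41] dp total cm (tool now) [0.17 0.24 1.67]
{"dp":[0.17, 0.24, 1.67],"twist":[0.01, 0.05, -0.41]},
```

Emit:
move_arm(
  steps=[
    {"dp": [0, 0, 0.8], "twist": [0, 0, 0]},
    {"dp": [0, 0, 0.5], "twist": [0, 0, 0]},
    {"dp": [0, 0, 0.1], "twist": [0, 0, 0]},
    {"dp": [0, 0, 0], "twist": [0, 0, 0]},
  ],
)

```text
time: 24.1
ee_pos: [0.5453, -0.1437, 0.0169]
ee_rot: [[0.018, 1.0, -0.002], [1.0, -0.018, 0.001], [0.001, -0.002, -1.0]]
wrist_force: [0.9, -0.1, -1.2]
opening: 0.0196
```

Emit:
move_arm(
  steps=[
    {"dp": [0, 0, 0.12], "twist": [-0.1, 0, 0]},
    {"dp": [0, 0, 0.05], "twist": [0, 0, 0]},
    {"dp": [0, 0, 0], "twist": [0, 0, 0]},
  ],
)

```text
time: 24.4
ee_pos: [0.5457, -0.1424, 0.0154]
ee_rot: [[0.015, 1.0, 0.001], [1.0, -0.015, 0.0], [0.0, 0.001, -1.0]]
wrist_force: [-0.4, 0.7, -1.0]
opening: 0.0198
```

Emit:
move_arm(
  steps=[
    {"dp": [0, 0, 0], "twist": [0, 0, 0]},
    {"dp": [0, 0, 0], "twist": [0, 0, 0]},
    {"dp": [0, 0, 0], "twist": [0, 0, 0]},
    {"dp": [0, 0, 0], "twist": [0, 0, 0]},
    {"dp": [0, 0, 0], "twist": [0, 0, 0]},
    {"dp": [0, 0, 0], "twist": [0, 0, 0]},
    {"dp": [0, 0, 0], "twist": [0, 0, 0]},
  ],
  claw=1,
)

```text
time: 25.1
ee_pos: [0.5464, -0.1421, 0.016]
ee_rot: [[0.015, 1.0, 0.002], [1.0, -0.015, 0.0], [0.0, 0.002, -1.0]]
wrist_force: [0.7, 0.1, -0.3]
opening: 0.0728
```

Emit:
move_arm(
  steps=[
    {"dp": [0, 0, -1], "twist": [0, 0, 0]},
    {"dp": [0, 0, -3], "twist": [0, 0, 0]},
    {"dp": [0, 0, -4], "twist": [0, 0, 0]},
    {"dp": [0, 0, -4], "twist": [0, 0, 0]},
    {"dp": [-4, 0, -3], "twist": [0, 0, 0]},
    {"dp": [-4, 0, 0], "twist": [0, 0, 0]},
    {"dp": [-2, 0, 0], "twist": [0, 0, 0]},
    {"dp": [0, 0, 0], "twist": [0, 0, 0]},
  ],
)

```text
time: 25.9
ee_pos: [0.5452, -0.2443, 0.1776]
ee_rot: [[0.012, 1.0, 0.007], [1.0, -0.012, -0.003], [-0.003, 0.007, -1.0]]
wrist_force: [-0.2, 0.2, 0.3]
opening: 0.0916
```

```bash
python3 -c "
from h import *
im=robot.grab_frame('wrist')[:,:,::-1];cv2.imwrite('pics/w14.png',im)
im=robot.grab_frame('scene')[:,:,::-1];cv2.imwrite('pics/s14.png',im)
im=robot.grab_frame('top')[:,:,::-1];cv2.imwrite('pics/t14.png',im)"
```

```text
(no output)
```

View pics/w14.png

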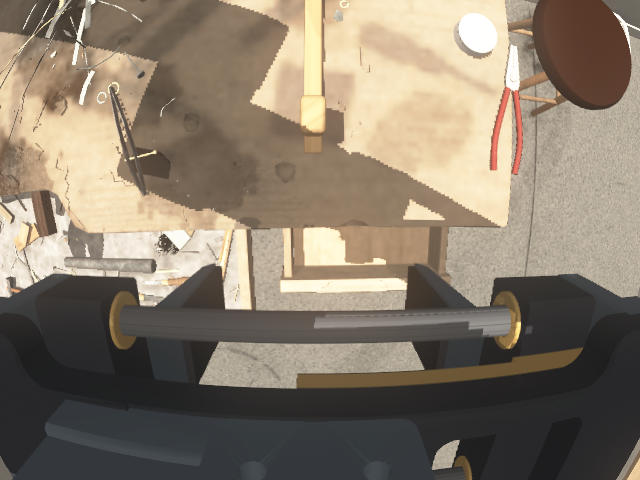

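View pics/s14.png

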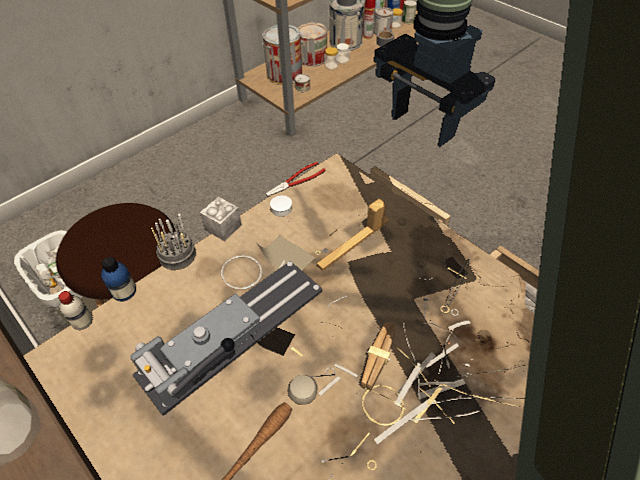

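View pics/t14.png

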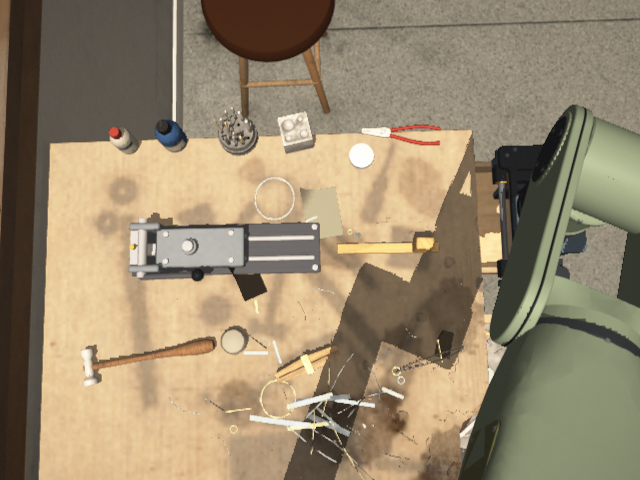

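The stick lies flat on the bench with its nose at (338,248), and the shear plate ends at 320. The bar is hidden in the guard, and the tin at (361,155) and wax at (233,341) are where they were. Handing in.

```bash
python3 -c "
from cell import robot
print(robot.close_job())"
```

```text
the job is handed in; nothing more can be done
None
```

I laid the bar between the rails, pushed it in under the guard with the stick, drew the stick out and set it down on the bench. I handed in shortly after 26 s; no verdict was reported.

- **Seating the bar:** The bar passed the presser at about 10 N, then slid at about 8 N. It met the gauge with its front end about 127 mm in, and I pressed the gauge in about 3.4 mm.
- **Check on the seat:** After backing the stick off, I touched the bar again gently and met it about 2.3 mm past the first gauge contact. So it eased back only about a millimetre and should still be bearing on the gauge. The bar is hidden under the guard, so no picture confirms this.
- **Final pictures:** The stick lies flat and released, its nose clear of the shear plate. The tin and wax are at the same pixel positions as at the start.
- **A disagreement:** The last push read 18.5 N, which suggests about 10 N on the gauge. The distance moved suggests about 7 N. The stick or bar may have been rubbing; both figures are under the 15 N limit.

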